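# Check out a customer's purchases at the second-hand hall

### The arm

A 6-joint arm with a two-finger parallel gripper is mounted at the origin on the work surface. World frame = base frame: x ahead of the robot, y to its left, z up, the work surface at z = 0. Lengths are in mm, angles in rad, forces in N, time in s.
With the tool pointing down it reaches from about 275 to 875 mm from the base axis. Payload 12.5 kg.
Tool frame: the origin (TCP) lies on the centre line of the jaws, within the pads' length; the fingertips stand 11 mm ahead of it and the grasp point (between the pads) lies 8 mm behind it; z points along the fingers, y is the line along which they close (so a half turn about z gives the same grasp; the last joint's range is limited). The gripper opens to 85 mm and grips with 20 to 120 N. Pads are 22 mm wide; open, the fingers measure 114 mm over their backs; the gripper's body (76 mm by 85 mm) begins 54 mm behind the grasp point. The pads swing forward as they close: fully open they stand 13 mm farther back than shut.
Start: joints at [-1.308, 0.351, 1.652, -0, 1.139, -0.085], TCP at [187.475, -517.047, 213.19] pointing down, gripper open.
Joint ranges: [-2.75, 2.75], [-0.79, 2.1], [0.01, 2.65], [-1.57, 4.71], [0.07, 3.14], [-2.87, 2.87]. Speed limits (rad/s): [2.22, 2.22, 2.79, 3.14, 3.14, 3.14].

### API

Orientations are given as a unit quaternion [w, x, y, z].
In Python, from station import robot gives the robot as it stands. The module is installed in compiled form; this text tells all that it offers.
- The arm moves only by the shell command python3 -m crank 'ROWS' [FORCE]. ROWS is JSON, a list of rows, each a list of 3 entries, a list of its own where there are three numbers: the shift along the world's x, y, z in mm, then the turn, a rotation vector about the world's x, y, z in rad, then the gripper's target within -1 to 1 (fully open at 1, half-way at 0, shut at -1). A call has exactly 10 rows; each row is the pose to reach, as a shift and turn from the pose commanded when the call began; what a row does not reach only later rows make up. A row lasts 1/10 s, in which the tool goes at most 50 mm and 8.59 degrees, less where a joint would pass 70% of its speed; a pose out of reach is approached as far as the arm can. A call with a gripper value outside its range is refused whole. The fingers move at their own pace and stop on an object; FORCE is the grip in N (left out, the last holds). Time passes only in rows, so rows that repeat a pose let the fingers close, or fill a call up. It gives the time, the measured TCP pose, the force, the opening and the grip force at its end, in the units of the state.
- robot.sense(): the state, without advancing time (a new reading comes with each control period).
- robot.camera(name): name is "side" or "top"; returns a dict with "color" (384x512x3 uint8, red, green, blue), "depth" (384x512 float32, mm along the optical axis (not along the pixel's ray), 0 where there is no reading), "K" (3x3 intrinsics, pixels), "rvec" (rotation vector, rad) and "tvec" (3), from world to camera coordinates, as OpenCV has them. Camera axes: x right, y down, z forward; pixel columns grow to the right and rows downward; lengths in mm; the calibration is good to about 2 mm. A picture is of the moment at which its call begins.
- robot.sign_off(): hands the job in; it is judged then, once.
Trained networks look in a picture, given as the dict that the camera call returned (one of the last four; its "shot" number tells which), for a name from the list of things; names that differ only in an ending like _2 or _b are one class to them, and where a whole thing is asked for, a point or a joint stands for the part that bears it (a point fixed in the world has none). Each returns a list of dicts, best first, with "p" (0 to 1); they miss things now and then, are a little off and sometimes report something else, mostly with a low value. They report only what shows in the picture. A call takes as long as a camera call. They do not tell look-alikes from the thing itself.
- robot.find_in(picture, name): "box" ([left, top, width, height] in pixels, round what is visible of it).
The state is a dict: "clock": time; "qpos": joint angles; "joint_vel": joint speeds; "joint_torque": joint torques, N m; "position": TCP position; "ee_rot": TCP orientation; "contact_force": force on the tool from outside, world axes, zero at the start; "torque": the same for the moment, N m; "gripper_width": finger opening in mm; "finger_force": force on a finger pad.
Only numpy, scipy, OpenCV 4.12 (cv2) and the standard library are available. Lean on these libraries where they do the work, as an engineer would, in place of code of your own. Each camera call takes 0.05 s, during which the arm holds its last target. There are 200 camera calls.

### The job

Check out this customer: slide the round brass tray along the counter, without lifting it, until it stands wholly on the green disc in front of the tag reader, set every article from the customer's tan mat down gently, upright, on the tray floor, then squeeze the reader's yellow trigger fully and let it go. Then slide the loaded tray to the middle of the customer's tan mat so that it stands wholly on the mat, with all the articles still upright on it, and leave the figurine, the amber flask and the bell where they are.

Things in the scene. Friction and masses are not known exactly. Their poses are not given: they have to be found in the camera images.
- tray: round brass serving tray, loose, about 0.6 kg: outer diameter 240 mm, floor 5 mm thick, upright rim 20 mm high in all and 6 mm thick (inside diameter 228 mm); origin at the centre of its underside, z up. It slides flat on the counter with friction and never needs lifting.
- pad: flat green disc printed on the counter, 300 mm in diameter, nothing to catch on: the reading place of the tag reader; origin at its centre. The tray is to stand wholly on it when it is read.
- mat: flat tan square mat, 320 mm a side, nothing to catch on: the customer's mat, where the articles wait at the start and where the loaded tray is to end; origin at its centre, x and y along its sides.
- tin: red tea tin with a brass lid band: a square box 52 x 52 x 70 mm (high); origin at the centre of its underside, z up, x and y square to its sides. Absent in some starts.
- clock: small wooden table clock with a round top: foot 40 mm (its x) by 72 mm (its y) and 10 mm high, the body above it 36 mm thick (x) by 60 mm wide (y), 70 mm high in all, about 0.3 kg; the flat dial face looks to its -x, the back to its +x; origin at the centre of its underside, z up. Absent in some starts.
- bowl: white china sugar bowl with lid, blue band and knob: round, 58 mm in diameter from 16 to 44 mm above its foot (foot 52 mm), 68 mm high; origin at the centre of its underside, z up. Absent in some starts.
- jar: brown stoneware jar with a cork: round, 54 mm in diameter up to 48 mm, a sloping shoulder to 56 mm, then the cork (33 mm) to 72 mm high; origin at the centre of its underside, z up. Absent in some starts.
- reader: pistol-shaped tag reader (grey head, orange nose, black grip) clamped on its side in a fixed steel cradle behind the disc, grip and trigger level; origin on the counter below the middle of the grip. In its frame: nose towards -x (the disc), its front at x = -64 mm; head y = -118 to -48 mm, up to z = 91 mm. Head, cradle and grip do not move.
- squeeze (a point): point of the black grip at which to squeeze, at x = -5.5, y = 0, z = 58 mm in the reader's frame (axes the same): midway between the back of the grip (x = +16) and the outer face of the squeezed trigger (x = -27). The grip is a bar along y, y -48 to +65 mm, x -16 to +16 (end plate past y = 50: x -20 to +20), z 42 to 74; below it only the counter.
- trigger (a joint): yellow trigger lever along the grip's -x side, z 46 to 70 mm, hinged upright at x = -22.5, y = -45 mm in the reader's frame, free end at y = +13. 0 = released, 0.24 rad = squeezed to its stop; swings to +x, towards the grip, against a spring (at y = 0 about 2.4 N, rising to 7 N) and springs back when let go. At y = 0 its outer face is at x = -39 mm released, -27 squeezed.
- figurine: white and blue china figurine, 130 mm high, 66 mm foot, a bystander; origin at the centre of its underside
- flask: amber glass flask with cork, 150 mm high, 68 mm in diameter, a bystander; origin at the centre of its underside
- bell: brass hand bell with a wooden handle, 106 mm high, 64 mm in diameter, a bystander; origin at the centre of its underside
Things that resemble listed ones, but are neither listed nor needed, are in the scene too. What is shaped like the jar but purple or turquoise is not meant. Of the things that look like the tin, the smaller one is meant.

How it is judged (in metres and radians):
On the way, in this order (a step that is already met when the one before it is completed fails the run):
1. the tray stands on the green disc (centre within 30 mm), at rest (horizontal distance between tray and pad below 0.03 m and linear speed of tray below 0.02 m/s), for 0.2 s.
2. with the tray still on the disc (within 30 mm) and every article standing upright on it, the trigger is squeezed fully (over 0.19 rad) (value of joint trigger above 0.19 rad and horizontal distance between tray and pad below 0.03 m and horizontal distance between each of tin, clock, bowl, jar and tray below 0.1 m and z of tin in the frame of tray between 0 and 0.012 m and angle between each of tin, clock, bowl, jar's own z axis and vertical below 0.15 rad and z of clock in the frame of tray between 0 and 0.012 m and z of bowl in the frame of tray between 0 and 0.012 m and z of jar in the frame of tray between 0 and 0.012 m), for 0.2 s.
3. the trigger is let go (below 0.05 rad) (value of joint trigger below 0.05 rad), for 0.2 s.
At the end, for the whole second after the job is handed in: The tray stands at rest flat on the counter with its centre within 40 mm of the mat's centre; every article present stands upright (within 0.15 rad) on the tray floor, its centre within 100 mm of the tray's centre, at rest; the trigger is released (below 0.05 rad) (horizontal distance between tray and mat below 0.04 m and height (world z) of tray below 0.008 m and value of joint trigger below 0.05 rad and horizontal distance between each of tin, clock, bowl, jar and tray below 0.1 m and z of tin in the frame of tray between 0 and 0.012 m and angle between each of tin, clock, bowl, jar's own z axis and vertical below 0.15 rad and z of clock in the frame of tray between 0 and 0.012 m and z of bowl in the frame of tray between 0 and 0.012 m and z of jar in the frame of tray between 0 and 0.012 m and linear speed of tray below 0.02 m/s and linear speed of each of tin, clock, bowl, jar below 0.03 m/s); the robot touches nothing.
It fails at once if the tray is lifted (over 15 mm) or tilted (over 0.15 rad) (height (world z) of tray above 0.015 m or angle between tray's own z axis and vertical above 0.15 rad).
It fails at once if the figurine, the flask or the bell is moved by more than 20 mm (distance of any of figurine, flask, bell from where it was at the start of the episode above 0.02 m).
It fails at once if an article is dropped or banged on the tray (impact over 110 N, as from a fall of 5 to 10 cm) (contact force between any of tin, clock, bowl, jar and tray above 110 N).
Of tin, clock, bowl, jar only 3 to 4 are there at a start; the rules pass over those that are not, and their reading is None.
At some moment in a run one of tray, tin, clock, bowl, jar may be knocked a few centimetres aside while the robot is not near it.
It also fails if it takes over 200 s, if anything falls off the work surface, if the arm or the gripper's body presses on something with over 40 N, if the wrist force passes 120 N, or if a joint passes its speed limit or range.

## Working session

There is one attempt and no reset: what is moved stays moved. The work goes in short steps, Python scripts to look and compute and a shell command to move; the robot and the scene stay as the last step left them, time stands still between calls to the robot, and variables do not carry over. Pictures are saved under pics/ and viewed, at most 14 in all, crops included, and the job is handed in when it is done.

```bash
mkdir -p pics; cat > h.py <<'E'
import numpy as np,cv2
from station import robot
def world(p,u,v,z=None):
    "pixel -> world; by depth, or on plane z"
    R,_=cv2.Rodrigues(np.array(p["rvec"],float)); t=np.array(p["tvec"],float).ravel(); K=np.array(p["K"])
    r=np.linalg.inv(K)@np.array([u,v,1.])
    o=-R.T@t; d=R.T@r
    if z is None:
        D=p["depth"][int(v),int(u)]; return o+d*D
    return o+d*(z-o[2])/d[2]
def cloud(p):
    R,_=cv2.Rodrigues(np.array(p["rvec"],float)); t=np.array(p["tvec"],float).ravel(); K=np.array(p["K"])
    D=p["depth"]; v,u=np.mgrid[:D.shape[0],:D.shape[1]]
    c=np.stack([(u-K[0,2])/K[0,0]*D,(v-K[1,2])/K[1,1]*D,D],-1)
    w=(c-t)@R
    w[D==0]=np.nan
    return w
def save(p,n,box=None,s=1):
    im=p["color"][:,:,::-1]
    if box: im=im[box[1]:box[1]+box[3],box[0]:box[0]+box[2]]
    cv2.imwrite(f"pics/{n}.png",cv2.resize(im,None,fx=s,fy=s,interpolation=cv2.INTER_CUBIC))
E
python3 - <<'E'
from h import *
for c in("top","side"):
    p=robot.camera(c); save(p,c+"0",s=1.5)
    R,_=cv2.Rodrigues(np.array(p["rvec"],float)); print(c,"cam at",-R.T@np.array(p["tvec"]).ravel())
    for n in "tray pad mat tin clock bowl jar reader figurine flask bell".split():
        for d in robot.find_in(p,n)[:4]:
            x,y,w,h=d["box"]; print(n,round(d["p"],2),[round(a) for a in d["box"]],world(p,x+w/2,y+h/2).round())
print(robot.sense())
E
```

```text
top cam at [ 360.83008156   67.64574242 1453.21932477]
tray 0.74 [321, 172, 82, 75] [ 455. -275.    4.]
pad 0.97 [247, 154, 89, 94] [480. -58.   1.]
pad 0.17 [184, 163, 20, 23] [551. 237.  69.]
mat 0.74 [126, 146, 107, 112] [477. 287.  -1.]
mat 0.23 [187, 164, 20, 21] [551. 227.  72.]
tin 0.74 [230, 69, 78, 84] [767.  10.  -2.]
tin 0.71 [138, 100, 30, 33] [721. 356.  91.]
tin 0.68 [183, 164, 24, 24] [550. 232.  69.]
clock 0.62 [151, 210, 26, 21] [416. 322.  71.]
clock 0.34 [128, 146, 106, 111] [477. 284.   1.]
bowl 0.69 [148, 171, 14, 19] [537. 352.  56.]
jar 0.76 [188, 210, 22, 18] [420. 220.  75.]
jar 0.7 [392, 130, 21, 22] [ 664. -394.   39.]
jar 0.64 [93, 191, 19, 18] [475. 505.  62.]
jar 0.61 [165, 271, 20, 22] [238. 286.  71.]
figurine 0.95 [199, 107, 24, 29] [711. 188.  83.]
figurine 0.57 [342, 104, 32, 29] [ 716. -243.  110.]
flask 0.75 [343, 106, 32, 26] [ 712. -245.  109.]
bell 0.82 [390, 130, 22, 23] [ 662. -392.   40.]
side cam at [-254.667705    961.5480974   814.41517556]
tray 0.94 [290, 154, 44, 35] [ 494. -255.   -1.]
tray 0.26 [140, 203, 148, 91] [413. 362.  56.]
pad
[... 658 characters left out ...]
1.2, 'qpos': array([-1.30759730e+00,  3.50699902e-01,  1.65178777e+00, -1.77737638e-07,
        1.13905955e+00, -8.45583218e-02]), 'joint_vel': array([ 0.00147919,  0.00138243, -0.00183612, -0.00084697,  0.00038112,
        0.00039106]), 'joint_torque': array([-2.63685179e-03, -5.06046402e+01, -2.91652215e+01, -2.01359426e-04,
        6.70171412e-04,  3.46835861e-05]), 'position': array([ 187.48104873, -517.06328786,  213.19426602]), 'ee_rot': array([2.26335871e-05, 9.84921145e-01, 1.73003868e-01, 1.94599539e-06]), 'contact_force': array([ 0.80851946, -0.05837998,  0.07488187]), 'torque': array([ 0.00149973,  0.03520085, -0.00640958]), 'finger_force': 0.0, 'gripper_width': 85.73769312268335}
```

View pics/top0.png

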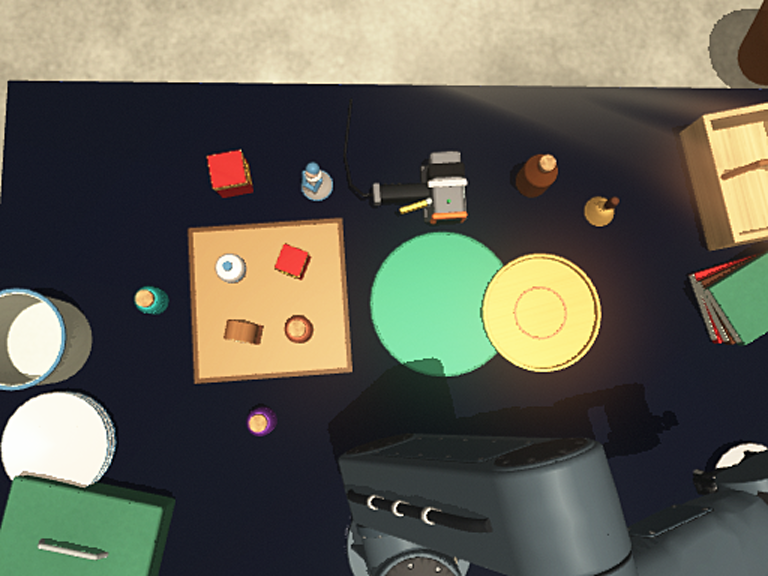

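View pics/side0.png

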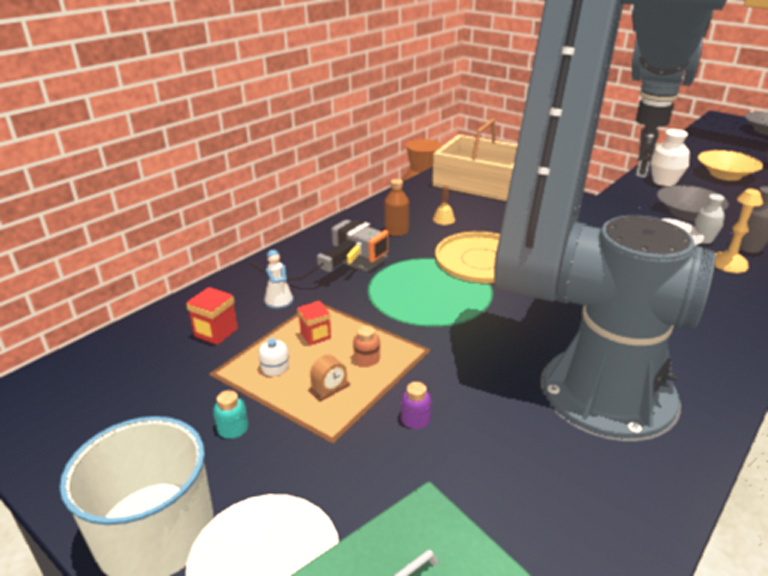

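The top view (in 1.5x pixels) shows the tan mat at (270,300). On it are the bowl (230,268), small red tin (292,261), clock (243,331) and brown jar (299,329). A larger red tin stands off the mat at (229,172), and the turquoise (151,299) and purple (261,421) jars are also off it. The tray at (541,312) overlaps the green disc at (441,303). The reader's grip runs left of its head, at (400,193).

Candidates: tins are (229,172) and (292,261). The smaller one, on the mat, is meant. Jars are brown (299,329), turquoise and purple. Brown is meant. One enlarged crop will confirm both while I measure.

```bash
cat >> h.py <<'E'
from scipy.optimize import least_squares
def fitc(P,r=None):
    f=(lambda q:np.hypot(P[:,0]-q[0],P[:,1]-q[1])-(r or q[2]))
    m=P.mean(0)[:2]; s=least_squares(f,[*m,100],loss="soft_l1",f_scale=2); return s.x.round(1)
def hsv(p): return cv2.cvtColor(p["color"],cv2.COLOR_RGB2HSV)
def tray(p):
    w=cloud(p); h=hsv(p); m=(h[...,0]>18)&(h[...,0]<32)&(h[...,1]>110)&(h[...,2]>110)&(w[...,2]>12)&(w[...,2]<28)&(w[...,0]>280)&(w[...,0]<640)
    P=w[m]
    c=np.median(P,0)[:2]
    for _ in range(3):
        d=np.hypot(*(P[:,:2]-c).T); c=fitc(P[(d>95)&(d<135)],117)[:2]
    return c,len(P)
def blob(p,c,r=45,z0=None):
    "points above counter near c: top height, centroid of the upper half, rectangle"
    w=cloud(p); m=(np.hypot(w[...,0]-c[0],w[...,1]-c[1])<r)&(w[...,2]>(z0 or 25)); P=w[m]
    n,l=cv2.connectedComponents(m.astype(np.uint8))
    P=w[l==np.argmax(np.bincount(l[m]))]
    T=P[P[:,2]>np.percentile(P[:,2],98)-14] if z0 is None else P
    return np.percentile(P[:,2],98).round(1),T[:,:2].mean(0).round(1),cv2.minAreaRect(T[:,:2].astype(np.float32)),len(T)
E
python3 - <<'E'
from h import *
np.set_printoptions(suppress=True,precision=1)
p=robot.camera("top"); save(p,"cand",(85,90,160,135),5)
h=hsv(p);w=cloud(p)
print("tray",tray(p))
m=(h[...,0]>60)&(h[...,0]<85)&(h[...,1]>100)&(h[...,2]>110); m[:,:235]=0;m[:,345:]=0
c,_=cv2.findContours(m.astype(np.uint8),cv2.RETR_EXTERNAL,cv2.CHAIN_APPROX_NONE)
c=max(c,key=cv2.contourArea)[:,0]; P=np.array([world(p,u,v,0) for u,v in c])
P=P[(P[:,1]>-110)&(P[:,0]>400)]; print("pad",fitc(P,149))
m=((h[...,0]>8)&(h[...,0]<22)&(h[...,1]>80)&(h[...,2]>60)).astype(np.uint8); m[:,:120]=0;m[:,240:]=0;m[:140]=0;m[262:]=0
c,_=cv2.findContours(m,cv2.RETR_EXTERNAL,cv2.CHAIN_APPROX_NONE)
c=max(c,key=cv2.contourArea)[:,0]; P=np.array([world(p,u,v,0)[:2] for u,v in c],np.float32); print("mat",cv2.minAreaRect(P))
for n,c in dict(tin=(550,232),clock=(416,322),bowl=(537,352),jar=(420,220),bigtin=(721,356)).items():
    print(n,blob(p,c),blob(p,c,z0=8)[1:3])
# reader: grip
m=(w[...,2]>55)&(w[...,2]<82)&(w[...,1]>-20)&(w[...,1]<140)&(w[...,0]>620)&(w[...,0]<740); m&=h[...,2]<90
P=w[m]; print("grip",cv2.minAreaRect(P[:,:2].astype(np.float32)),P.mean(0),len(P), np.percentile(P,[2,98],axis=0))
m=(w[...,2]>82)&(w[...,1]>-150)&(w[...,1]<60)&(w[...,0]>600)&(w[...,0]<760)
P=w[m]; print("head",cv2.minAreaRect(P[:,:2].astype(np.float32)),len(P))
m=(h[...,0]>24)&(h[...,0]<34)&(h[...,1]>150)&(h[...,2]>120)&(w[...,0]>610)&(w[...,0]<700)&(w[...,1]>-40)&(w[...,1]<120)
P=w[m]; print("trig",cv2.minAreaRect(P[:,:2].astype(np.float32)),P.mean(0),len(P))
p["color"]=p["color"]; save(p,"reader",(235,90,90,70),8)
E
```

```text
tray (array([ 458.7, -268.7]), 315)
pad [477.  -68.6 100. ]
mat ((484.7787780761719, 289.036376953125), (321.55023193359375, 321.4926452636719), 4.284317970275879)
tin (np.float64(73.8), array([556.5, 236.3]), ((557.2281494140625, 236.96604919433594), (54.31935119628906, 53.435699462890625), 69.63037109375), 329) (array([554.5, 234.5]), ((557.1392211914062, 236.9978485107422), (54.28921890258789, 53.62993240356445), 69.55755615234375))
clock (np.float64(72.9), array([416.6, 337.1]), ((416.8337707519531, 337.9074401855469), (48.0142936706543, 36.30049133300781), 81.15316772460938), 184) (array([415.5, 331.2]), ((416.47601318359375, 334.3736267089844), (64.66941833496094, 40.529823303222656), 78.8593521118164))
bowl (np.float64(70.1), array([544.5, 362.3]), ((545.6830444335938, 361.6682434082031), (25.781341552734375, 30.301998138427734), 14.22159481048584), 53) (array([542.3, 358.9]), ((543.7802734375, 361.31109619140625), (56.807498931884766, 55.86735916137695), 1.3846898078918457))
jar (np.float64(75.3), array([421.1, 223.6]), ((421.17364501953125, 223.696533203125), (31.63453674316
[... 175 characters left out ...]
2534))
bigtin (np.float64(94.1), array([729.4, 361.4]), ((730.4664306640625, 363.38275146484375), (66.09510040283203, 69.19403839111328), 10.205148696899414), 479) (array([724. , 358.3]), ((730.4656372070312, 363.38201904296875), (66.09388732910156, 69.1962890625), 10.214914321899414))
grip ((693.02880859375, 40.85004425048828), (36.765140533447266, 121.29188537597656), 6.419178009033203) [692.9  25.9  70.1] 340 [[676.9 -18.   56.9]
 [711.3  92.7  78.1]]
head ((699.212158203125, -31.867942810058594), (153.80955505371094, 121.61807250976562), 89.81680297851562) 728
trig ((675.3956909179688, -3.583547592163086), (25.069562911987305, 41.82427215576172), 17.391056060791016) [670.9  -5.   54.1] 6
```

View pics/cand.png

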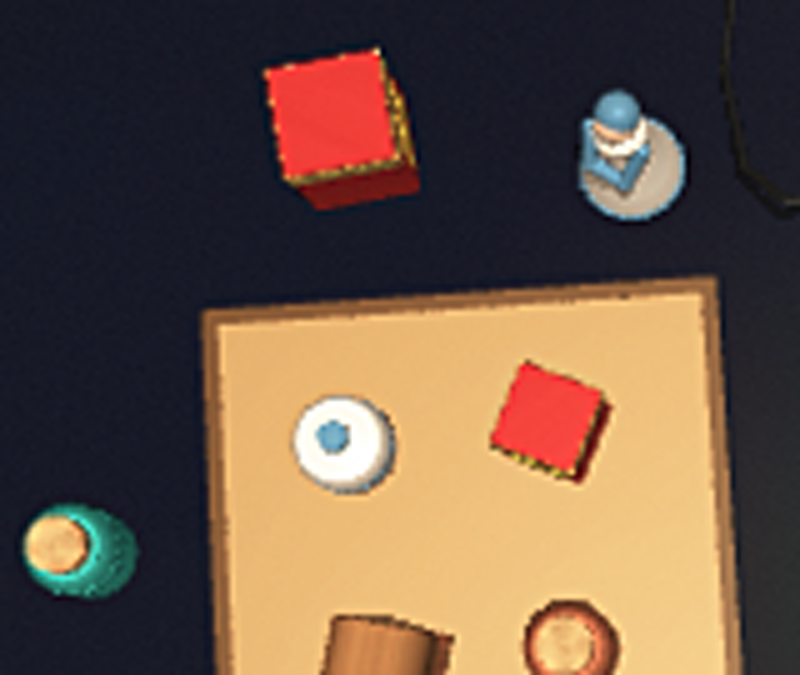

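View pics/reader.png

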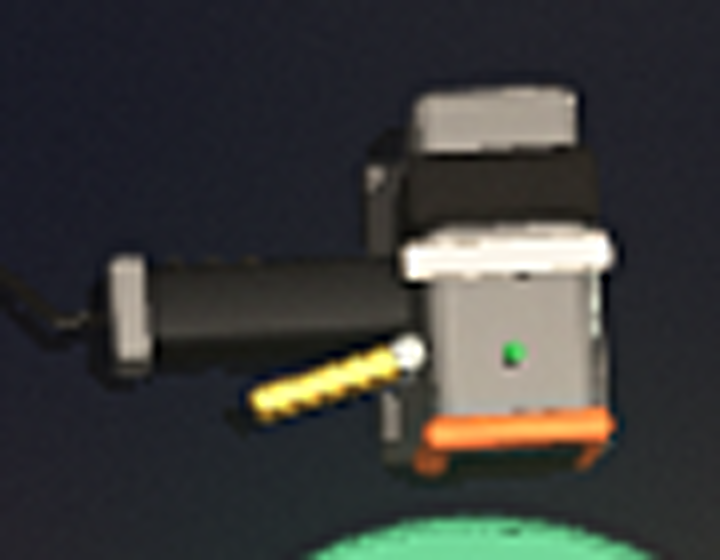

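The enlarged crop confirms the small tin at (550,420), with a 54 mm top, against the big one at (335,120), with a 68 mm top. The jar on the mat is brown. Next I move to the tray's leading (+y) rim to grip it.

```bash
python3 -m crank '[[[27,36,0],[0,0,-0.04],-0.3],[[54,73,0],[0,0,-0.08],-0.3],[[81,110,0],[0,0,-0.12],-0.3],[[108,146,-10],[0,0,-0.16],-0.3],[[135,182,-20],[0,0,-0.2],-0.3],[[163,219,-35],[0,0,-0.24],-0.3],[[190,256,-50],[0,0,-0.28],-0.3],[[217,292,-65],[0,0,-0.32],-0.3],[[244,328,-80],[0,0,-0.348],-0.3],[[271,365,-95],[0,0,-0.348],-0.3]]' 30
python3 - <<'E'
from h import *
np.set_printoptions(suppress=True,precision=1)
p=robot.camera("top"); 
for a,b,z in((128,313,74),(435,430,91),(608,425,91),(405,262,95),(608,248,95),(155,265,74),(400,262,74),(130,258,76),(130,365,76)): 
    u,v=235+a/8,90+b/8; print((a,b),world(p,u,v,z), world(p,u,v))
s=robot.sense(); print(s["position"],s["gripper_width"],s["ee_rot"])
E
```

```text
clock: 2.25
position: [459.5, -150.5, 117.8]
ee_rot: [0.0, 1.0, -0.001, 0.0]
contact_force: [0.6, -0.5, -0.2]
gripper_width: 29.8
finger_force: 0.0
(128, 313) [688.8  68.7  74. ] [688.4  68.7  75.7]
(435, 430) [641.7 -44.2  91. ] [642.9 -44.7  85.2]
(608, 425) [ 643.9 -107.9   91. ] [ 645.8 -109.    82.1]
(405, 262) [703.6 -33.1  95. ] [710.3 -35.1  68.4]
(608, 248) [ 709.4 -108.    95. ] [ 732.1 -119.5    6.4]
(155, 265) [707.1  58.7  74. ] [726.1  58.2  -1.7]
(400, 262) [708.9 -32.8  74. ] [710.3 -33.2  68.4]
(130, 258) [709.2  68.   76. ] [710.   68.   73.1]
(130, 365) [668.6  67.9  76. ] [670.6  67.9  67.1]
[ 461.3 -145.9  115.8] 29.858585063845897 [-0.  1.  0. -0.]
```

```bash
python3 -m crank '[[[0,0,-20],[0,0,0],-0.3],[[0,0,-45],[0,0,0],-0.3],[[0,0,-65],[0,0,0],-0.3],[[0,0,-80],[0,0,0],-0.3],[[0,0,-90],[0,0,0],-0.3],[[0,0,-98],[0,0,0],-0.3],[[0,0,-98],[0,0,0],-0.3],[[0,0,-98],[0,0,0],-1],[[0,0,-98],[0,0,0],-1],[[0,0,-98],[0,0,0],-1]]' 30
python3 - <<'E'
from h import *
p=robot.camera("top"); print(tray(p)); s=robot.sense(); print(s["position"],s["gripper_width"],s["contact_force"])
E
```

```text
clock: 3.3
position: [458.8, -152.2, 20.7]
ee_rot: [0.0, 1.0, -0.0, 0.0]
contact_force: [-0.3, 0.1, 0.4]
gripper_width: -0.3
finger_force: 0.0
(array([ 458.6, -267.8]), 176)
[ 458.72346613 -152.14479012   20.61371863] -0.0810210740572108 [ 0.47497596 -0.1996371   0.52483529]
```

```bash
python3 - <<'E'
from h import *
p=robot.camera("top"); q=robot.camera("side"); save(p,"g1",(270,130,150,130),5); save(q,"g1s",(240,130,120,80),6)
a=cv2.imread("pics/g1.png");b=cv2.imread("pics/g1s.png"); a=cv2.resize(a,(400,347)); b=cv2.resize(b,(400,267)); c=np.zeros((347,800,3),np.uint8); c[:,:400]=a; c[:267,400:]=b; cv2.imwrite("pics/g1c.png",c)
E
```

```text
(no output)
```

View pics/g1c.png

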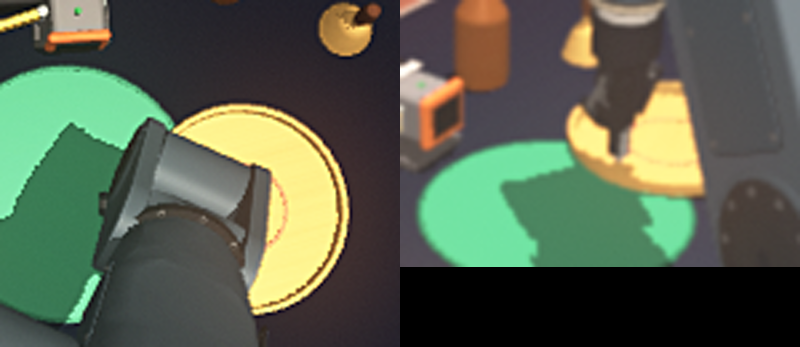

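```bash
python3 - <<'E'
from h import *
np.set_printoptions(suppress=True,precision=1)
for c in("side","top"):
    p=robot.camera(c); P=np.float32([[458.7,-152,9],[458.7,-152,20],[458.7,-149,0],[458.7,-388,20],[458.7,-155,5],[578,-268.7,20],[339,-268.7,20]])
    print(c,cv2.projectPoints(P,np.array(p["rvec"]),np.array(p["tvec"]),np.array(p["K"]),None)[0][:,0].tolist())
p=robot.camera("top"); h=hsv(p); w=cloud(p)
for v in (200,207,214): print(v,[(u,int(w[v,u,0]),int(w[v,u,1]),int(w[v,u,2]),*h[v,u]) for u in range(380,410,2)])
E
```

```text
side [[304.7027893066406, 182.6143341064453], [304.8685302734375, 180.0709991455078], [304.1073303222656, 185.00962829589844], [337.98077392578125, 156.8327178955078], [305.1031494140625, 183.2070770263672], [296.87353515625, 158.70777893066406], [349.35162353515625, 178.14407348632812]]
top [[322.5284423828125, 207.9419708251953], [323.0724792480469, 207.6996612548828], [321.1217041015625, 208.13438415527344], [399.9970397949219, 207.9509735107422], [323.3035583496094, 208.03233337402344], [360.34906005859375, 169.16934204101562], [362.0133972167969, 247.3125457763672]]
200 [(380, 484, -331, 2, np.uint8(27), np.uint8(111), np.uint8(254)), (382, 484, -337, 5, np.uint8(27), np.uint8(114), np.uint8(254)), (384, 484, -344, 1, np.uint8(27), np.uint8(113), np.uint8(254)), (386, 484, -350, 2, np.uint8(26), np.uint8(115), np.uint8(254)), (388, 484, -355, 7, np.uint8(26), np.uint8(116), np.uint8(254)), (390, 484, -363, 1, np.uint8(26), np.uint8(118), np.uint8(254)), (392, 484, -369, 2, np.uint8(26), np.uint8(116), np.uint8(254)), (394, 484, -376, 0, np.uint8(28), np.uint8(115), np.uint8(255)
[... 1712 characters left out ...]
56, 0, np.uint8(27), np.uint8(112), np.uint8(254)), (390, 440, -360, 6, np.uint8(27), np.uint8(114), np.uint8(254)), (392, 441, -369, -1, np.uint8(26), np.uint8(114), np.uint8(254)), (394, 441, -374, 1, np.uint8(28), np.uint8(108), np.uint8(255)), (396, 440, -378, 7, np.uint8(13), np.uint8(180), np.uint8(123)), (398, 440, -381, 18, np.uint8(29), np.uint8(123), np.uint8(255)), (400, 441, -394, -3, np.uint8(10), np.uint8(104), np.uint8(86)), (402, 441, -398, 5, np.uint8(178), np.uint8(67), np.uint8(61)), (404, 441, -406, -1, np.uint8(178), np.uint8(71), np.uint8(61)), (406, 441, -412, 0, np.uint8(178), np.uint8(66), np.uint8(62)), (408, 441, -418, 1, np.uint8(178), np.uint8(64), np.uint8(60))]
```

```bash
python3 - <<'E'
from h import *
q=robot.camera("side"); save(q,"g2s",(270,140,70,60),10)
E
```

```text
(no output)
```

View pics/g2s.png

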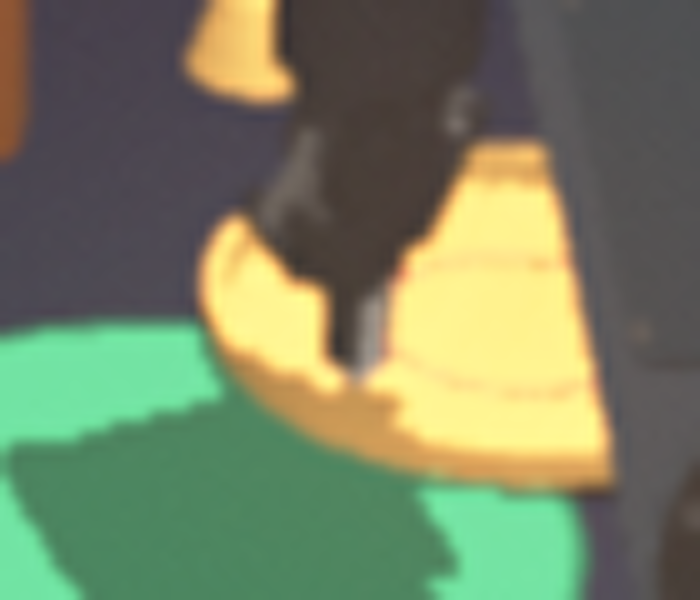

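The side crop shows the closed tip at about (306,177), just above the rim line. The fingers shut above the rim, so I reopen and go a little deeper.

```bash
python3 -m crank '[[[0,0,10],[0,0,0],-1],[[0,0,25],[0,0,0],-0.3],[[0,0,25],[0,0,0],-0.3],[[0,0,15],[0,0,0],-0.3],[[0,0,5],[0,0,0],-0.3],[[0,0,0],[0,0,0],-0.3],[[0,0,-2],[0,0,0],-0.3],[[0,0,-4],[0,0,0],-0.3],[[0,0,-6],[0,0,0],-0.3],[[0,0,-6],[0,0,0],-0.3]]' 30
python3 - <<'E'
from h import *
q=robot.camera("side"); save(q,"g3s",(270,140,70,60),10)
print(tray(robot.camera("top")))
E
```

```text
clock: 4.65
position: [458.4, -152.0, 14.0]
ee_rot: [-0.0, 1.0, -0.0, -0.0]
contact_force: [-0.2, -0.0, 0.0]
gripper_width: 29.7
finger_force: 0.0
(array([ 458.6, -268.1]), 182)
```

View pics/g3s.png

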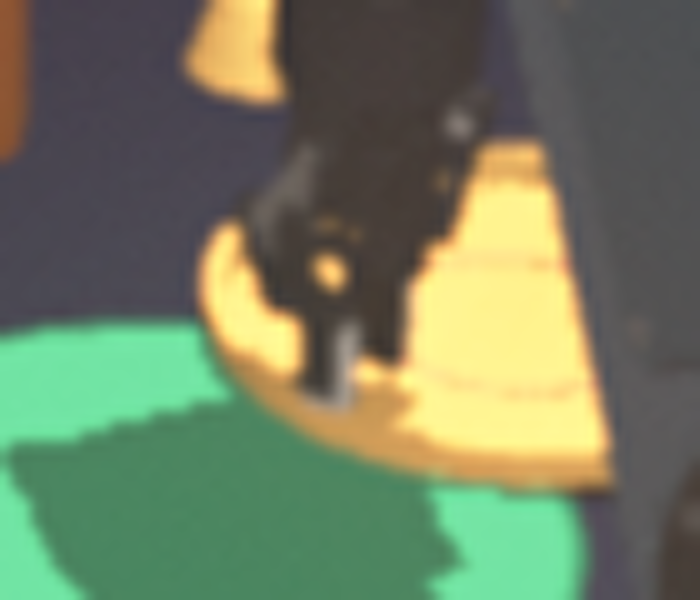

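```bash
python3 -m crank '[[[0,0,-2],[0,0,0],-0.3],[[0,0,-3],[0,0,0],-0.3],[[0,0,-4],[0,0,0],-0.3],[[0,0,-4],[0,0,0],-0.6],[[0,0,-4],[0,0,0],-0.6],[[0,0,-4],[0,0,0],-1],[[0,0,-4],[0,0,0],-1],[[0,0,-4],[0,0,0],-1],[[0,0,-4],[0,0,0],-1],[[0,0,-4],[0,0,0],-1]]' 30
python3 - <<'E'
from h import *
q=robot.camera("side"); save(q,"g4s",(270,140,70,60),10)
print(tray(robot.camera("top")))
E
```

```text
clock: 5.75
position: [458.5, -152.0, 10.2]
ee_rot: [0.0, 1.0, -0.0, 0.0]
contact_force: [0.2, 0.2, 0.0]
gripper_width: 0.4
finger_force: 0.0
(array([ 458.7, -267.8]), 189)
```

View pics/g4s.png

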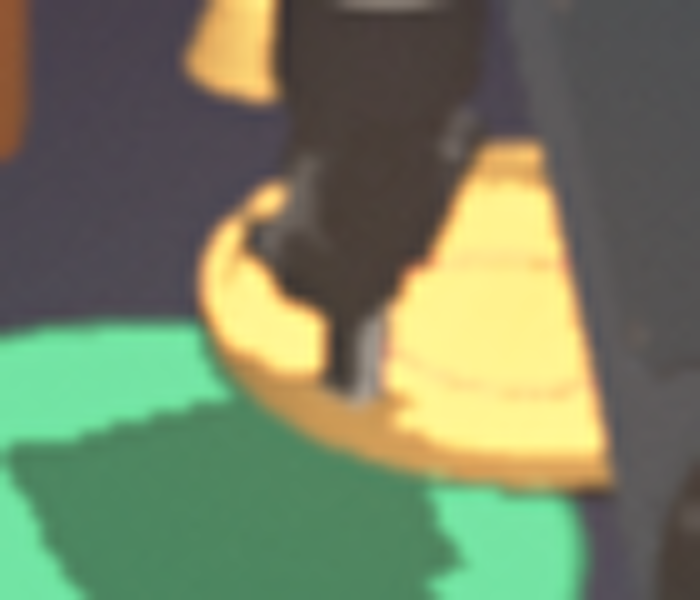

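The shut tip sits at about (305,180), level with the rim top, with the TCP reading 10 mm. So the tips are roughly 20 mm higher than the nominal geometry says. I'll step down carefully and watch the force.

```bash
python3 -m crank '[[[0,0,10],[0,0,0],-0.3],[[0,0,15],[0,0,0],-0.3],[[0,0,15],[0,0,0],-0.3],[[0,0,5],[0,0,0],-0.3],[[0,0,0],[0,0,0],-0.3],[[0,0,-2],[0,0,0],-0.3],[[0,0,-4],[0,0,0],-0.3],[[0,0,-5],[0,0,0],-0.3],[[0,0,-6],[0,0,0],-0.3],[[0,0,-6],[0,0,0],-0.3]]' 30
python3 -m crank '[[[0,0,0],[0,0,0],-0.3],[[0,0,0],[0,0,0],-0.6],[[0,0,0],[0,0,0],-0.6],[[0,0,0],[0,0,0],-1],[[0,0,0],[0,0,0],-1],[[0,0,0],[0,0,0],-1],[[0,0,0],[0,0,0],-1],[[0,0,0],[0,0,0],-1],[[0,0,0],[0,0,0],-1],[[0,0,0],[0,0,0],-1]]' 30
python3 - <<'E'
from h import *
print(tray(robot.camera("top")))
E
```

```text
clock: 6.85
position: [458.5, -152.0, 4.1]
ee_rot: [-0.0, 1.0, -0.0, -0.0]
contact_force: [-0.4, 0.6, -0.4]
gripper_width: 30.0
finger_force: 0.0
clock: 7.85
position: [458.5, -152.0, 4.2]
ee_rot: [0.0, 1.0, -0.0, 0.0]
contact_force: [-0.4, -0.8, 0.3]
gripper_width: 0.0
finger_force: 0.0
(array([ 459. , -268.3]), 183)
```

```bash
python3 -m crank '[[[0,0,10],[0,0,0],-0.3],[[0,0,15],[0,0,0],-0.3],[[0,0,15],[0,0,0],-0.3],[[0,0,5],[0,0,0],-0.3],[[0,0,0],[0,0,0],-0.3],[[0,0,-2],[0,0,0],-0.3],[[0,0,-4],[0,0,0],-0.3],[[0,0,-6],[0,0,0],-0.3],[[0,0,-7],[0,0,0],-0.3],[[0,0,-7],[0,0,0],-0.3]]' 30
python3 -m crank '[[[0,0,0],[0,0,0],-0.3],[[0,0,0],[0,0,0],-0.6],[[0,0,0],[0,0,0],-0.6],[[0,0,0],[0,0,0],-1],[[0,0,0],[0,0,0],-1],[[0,0,0],[0,0,0],-1],[[0,0,0],[0,0,0],-1],[[0,0,0],[0,0,0],-1],[[0,0,0],[0,0,0],-1],[[0,0,0],[0,0,0],-1]]' 30
python3 - <<'E'
from h import *
print(tray(robot.camera("top")))
q=robot.camera("side"); save(q,"g5s",(270,140,70,60),10)
E
```

```text
clock: 8.9
position: [458.5, -152.0, -2.9]
ee_rot: [-0.0, 1.0, -0.0, -0.0]
contact_force: [0.6, -1.0, 0.2]
gripper_width: 30.2
finger_force: 0.0
clock: 9.9
position: [458.5, -152.1, -2.7]
ee_rot: [0.0, 1.0, -0.0, 0.0]
contact_force: [-1.4, -1.2, 4.6]
gripper_width: 5.0
finger_force: 29.7
(array([ 458.3, -268. ]), 173)
```

The rim is gripped (5 mm opening, 30 N) at TCP z = -2.7. I slide the tray onto the disc.

```bash
python3 -m crank '[[[0,4,0],[0,0,0],-1],[[1,12,0],[0,0,0],-1],[[2,22,0],[0,0,0],-1],[[3,33,0],[0,0,0],-1],[[4,44,0],[0,0,0],-1],[[5,55,0],[0,0,0],-1],[[6,66,0],[0,0,0],-1],[[7,77,0],[0,0,0],-1],[[8,88,0],[0,0,0],-1],[[9,99,0],[0,0,0],-1]]' 40
python3 - <<'E'
from h import *
print(tray(robot.camera("top")),robot.sense()["position"])
E
python3 -m crank '[[[1,11,0],[0,0,0],-1],[[2,22,0],[0,0,0],-1],[[3,33,0],[0,0,0],-1],[[4,44,0],[0,0,0],-1],[[5,55,0],[0,0,0],-1],[[6,66,0],[0,0,0],-1],[[7,77,0],[0,0,0],-1],[[8,88,0],[0,0,0],-1],[[9,96,0],[0,0,0],-1],[[9,100,0],[0,0,0],-1]]' 40
python3 - <<'E'
from h import *
p=robot.camera("top");print(tray(p),robot.sense()["position"]); save(p,"p2",(180,120,240,180),3)
h=hsv(p)
m=(h[...,0]>60)&(h[...,0]<85)&(h[...,1]>100)&(h[...,2]>60); m[:,:235]=0;m[:,345:]=0;m[270:]=0
c,_=cv2.findContours(m.astype(np.uint8),cv2.RETR_EXTERNAL,cv2.CHAIN_APPROX_NONE)
c=max(c,key=cv2.contourArea)[:,0]; P=np.array([world(p,u,v,0) for u,v in c])
print("pad",[fitc(P[(np.hypot(P[:,0]-477,P[:,1]+68)>140)],r) for r in(150,None)],np.percentile(P,[1,99],axis=0))
E
```

```text
clock: 11.0
position: [468.0, -53.2, -2.6]
ee_rot: [0.0, 1.0, 0.0, 0.001]
contact_force: [-0.5, -6.5, 4.0]
gripper_width: 4.0
finger_force: 40.4
(array([ 471.9, -168.9]), 199) [467.97738637 -51.92301222  -2.65262307]
clock: 12.05
position: [476.8, 46.8, -2.7]
ee_rot: [0.0, 1.0, 0.0, 0.0]
contact_force: [-0.4, -8.2, 5.4]
gripper_width: 3.7
finger_force: 40.7
(array([481.4, -68.1]), 215) [476.75630368  47.14186112  -2.6710945 ]
pad [array([476.3, -63.9, 100. ]), array([478.4, -67.1, 147.1])] [[ 353.7498684  -214.33131797    0.        ]
 [ 624.84907889   50.47462996    0.        ]]
```

View pics/p2.png

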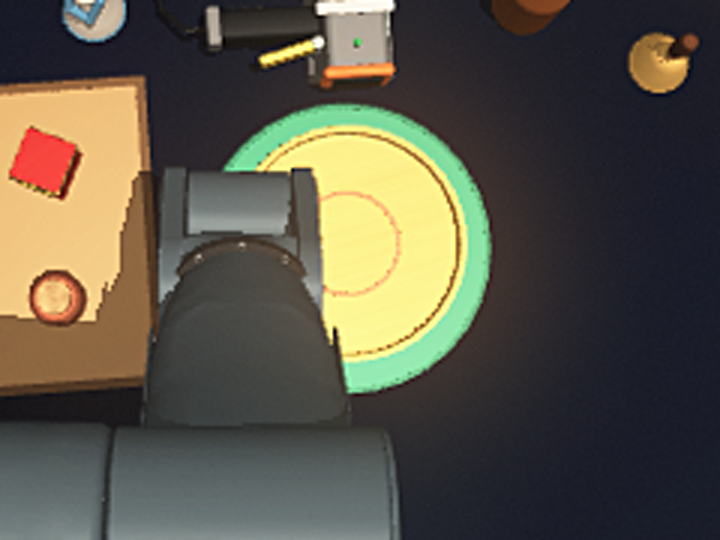

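The tray (481,-68) stands on the green disc (477,-66), with an even green margin all round. I release, rise and go above the bowl, then check the tool height against the side depth image.

```bash
python3 -m crank '[[[0,0,0],[0,0,0],-0.3],[[0,0,0],[0,0,0],-0.3],[[0,0,0],[0,0,0],-0.3],[[0,0,20],[0,0,0],-0.3],[[0,0,50],[0,0,0],-0.3],[[0,0,90],[0,0,0],1],[[5,25,130],[0,0,0],1],[[15,65,140],[0,0,0],1],[[25,110,140],[0,0,0],1],[[35,155,140],[0,0,0],1]]' 30
python3 -m crank '[[[10,45,0],[0,0,0],1],[[20,90,0],[0,0,0],1],[[30,135,0],[0,0,0],1],[[33,160,0],[0,0,0],1],[[33,160,0],[0,0,0],1],[[33,160,0],[0,0,0],1],[[33,160,0],[0,0,0],1],[[33,160,0],[0,0,0],1],[[33,160,0],[0,0,0],1],[[33,160,0],[0,0,0],1]]' 30
python3 - <<'E'
from h import *
np.set_printoptions(suppress=True,precision=1)
s=robot.sense(); T=s["position"]; print(T,s["gripper_width"],s["qpos"])
p=robot.camera("side"); w=cloud(p); save(p,"s6",(120,120,150,140),5)
m=(np.hypot(w[...,0]-T[0],w[...,1]-T[1])<80)&(w[...,2]>85)&(w[...,2]<320)
P=w[m]; print(len(P))
for z in range(90,300,10):
    Q=P[(P[:,2]>=z)&(P[:,2]<z+10)]
    if len(Q): print(z,len(Q),Q.min(0),Q.max(0))
p=robot.camera("top"); print(tray(p))
for n,c in dict(tin=(550,232),clock=(416,322),bowl=(543,360),jar=(420,220)).items():
    try: print(n,blob(p,c)[:3])
    except Exception as e: print(n,"hidden")
E
```

```text
clock: 13.1
position: [511.8, 203.5, 137.8]
ee_rot: [-0.0, 1.0, -0.0, 0.001]
contact_force: [1.2, -0.9, -0.4]
gripper_width: 85.2
finger_force: 0.0
clock: 14.1
position: [544.6, 361.5, 137.4]
ee_rot: [-0.0, 1.0, -0.0, 0.0]
contact_force: [0.5, 0.6, -0.3]
gripper_width: 85.3
finger_force: 0.0
[544.6 361.5 137.4] 85.32442673063822 [ 0.5  0.6  1.4 -0.   1.1  2.1]
1426
160 9 [536.3 317.7 166.4] [548.2 414.  169.9]
170 41 [532.1 306.1 170.2] [554.8 419.4 179.9]
180 46 [530.9 305.  180.3] [554.8 421.8 189.8]
190 52 [531.1 308.5 190.2] [555.  420.4 199.8]
200 37 [530.8 297.3 200.2] [552.9 420.1 209.9]
210 91 [528.8 290.  210.3] [556.4 438.5 220. ]
220 124 [526.7 288.9 220. ] [556.3 438.1 230. ]
230 152 [524.8 293.2 230. ] [561. 436. 240.]
240 118 [523.2 291.5 240.2] [562.9 435.2 249.9]
250 163 [522.8 292.5 250. ] [557.  435.3 260. ]
260 171 [523.5 293.8 260.1] [556.6 432.9 269.9]
270 46 [530.7 299.  270.1] [553.4 433.  279.7]
280 81 [506.3 338.1 280.5] [562.2 401.2 289.9]
290 100 [503.8 335.9 290.1] [564.1 401.3 299.8]
(array([481.7, -68.7]), 333)
tin (np.float64(74.1), array([556.4, 236.4]), ((556.9482421875, 237.08583068847656), (53.92526626586914, 54.11049270629883), 69.3266830444336))
clock (np.float64(576.0), array([393.9, 297.3]), ((393.87261962890625, 298.42083740234375), (25.660036087036133, 60.094146728515625), 61.1722526550293))
bowl (np.float64(465.5), array([541.6, 359.7]), ((541.3441162109375, 358.485107421875), (65.61246490478516, 88.66087341308594), 28.286518096923828))
jar (np.float64(597.7), array([385.6, 227. ]), ((387.1915283203125, 229.448974609375), (60.970401763916016, 20.735349655151367), 71.93150329589844))
```

The open tips show at z≈166 with the TCP reading 137, so the tool reads about 25 mm too low. Its x and y agree. I pick up the bowl with that correction.

```bash
python3 -m crank '[[[0,0,-35],[0,0,0],1],[[0,0,-70],[0,0,0],1],[[0,0,-100],[0,0,0],1],[[0,0,-120],[0,0,0],1],[[0,0,-135],[0,0,0],1],[[0,0,-140],[0,0,0],1],[[0,0,-140],[0,0,0],-0.2],[[0,0,-140],[0,0,0],-0.2],[[0,0,-140],[0,0,0],-0.2],[[0,0,-140],[0,0,0],-0.2]]' 30
python3 -m crank '[[[0,0,0],[0,0,0],-0.2],[[0,0,0],[0,0,0],-0.2],[[0,0,5],[0,0,0],-0.2],[[0,0,15],[0,0,0],-0.2],[[0,0,30],[0,0,0],-0.2],[[0,0,55],[0,0,0],-0.2],[[0,0,80],[0,0,0],-0.2],[[0,0,100],[0,0,0],-0.2],[[0,0,110],[0,0,0],-0.2],[[0,0,110],[0,0,0],-0.2]]' 30
python3 - <<'E'
from h import *
np.set_printoptions(suppress=True,precision=1)
T=robot.sense()["position"]; print(T)
p=robot.camera("side"); w=cloud(p); h=hsv(p)
m=(np.hypot(w[...,0]-T[0],w[...,1]-T[1])<75)&(w[...,2]>60)&(w[...,2]<260); P=w[m]
for z in range(60,250,10):
    Q=P[(P[:,2]>=z)&(P[:,2]<z+10)]
    if len(Q): print(z,len(Q),Q.min(0)[:2],Q.max(0)[:2])
print(P[:,2].min())
E
```

```text
clock: 15.2
position: [545.2, 362.5, -1.4]
ee_rot: [-0.001, 1.0, -0.0, 0.001]
contact_force: [-0.1, 0.2, 7.1]
gripper_width: 56.8
finger_force: 33.3
clock: 16.2
position: [545.1, 362.3, 109.1]
ee_rot: [-0.001, 1.0, -0.0, 0.001]
contact_force: [0.0, 0.6, -3.3]
gripper_width: 56.3
finger_force: 32.9
[545.1 362.3 109.1]
100 10 [522.1 350.4] [549.3 388.7]
110 42 [517.9 351.9] [557.2 391.5]
120 46 [515.5 348.4] [540.4 398. ]
130 58 [515.9 322.7] [547.1 404.4]
140 86 [516.7 323.4] [548.5 406.1]
150 114 [515.3 325.3] [556.6 406.6]
160 119 [519.9 325.2] [559.2 405.7]
170 96 [527.9 301.9] [554.2 423.9]
180 100 [529.2 300.5] [557.3 425.8]
190 114 [525.7 300.3] [562.6 428.1]
200 117 [524.1 298.8] [560.6 429.2]
210 105 [524.1 297.4] [557.6 430.8]
220 152 [521.2 298.2] [555.4 432.4]
230 152 [524.2 298.5] [557.3 433. ]
240 34 [530.2 374. ] [550.9 403.1]
108.1401264400223
```

The bowl is held (56 mm opening). I carry it to the far slot on the tray.

```bash
python3 -m crank '[[[-1,-15,0],[0,0,0],-0.2],[[-2,-45,0],[0,0,0],-0.2],[[-4,-85,0],[0,0,0],-0.2],[[-6,-130,0],[0,0,0],-0.2],[[-8,-175,0],[0,0,0],-0.2],[[-10,-220,0],[0,0,0],-0.2],[[-12,-265,0],[0,0,0],-0.2],[[-14,-310,0],[0,0,0],-0.2],[[-16,-355,0],[0,0,0],-0.2],[[-17,-400,0],[0,0,0],-0.2]]' 30
python3 -m crank '[[[-1,-40,0],[0,0,0],-0.2],[[-2,-65,-5],[0,0,0],-0.2],[[-2,-74,-20],[0,0,0],-0.2],[[-2,-74,-45],[0,0,0],-0.2],[[-2,-74,-70],[0,0,0],-0.2],[[-2,-74,-85],[0,0,0],-0.2],[[-2,-74,-93],[0,0,0],-0.2],[[-2,-74,-97],[0,0,0],-0.2],[[-2,-74,-99],[0,0,0],-0.2],[[-2,-74,-99],[0,0,0],-0.2]]' 30
python3 - <<'E'
from h import *
p=robot.camera("top"); print(tray(p)); print(robot.sense()["position"])
E
```

```text
clock: 17.25
position: [525.9, -40.3, 106.3]
ee_rot: [-0.0, 1.0, -0.0, -0.001]
contact_force: [0.8, 0.0, -2.0]
gripper_width: 56.6
finger_force: 32.9
clock: 18.25
position: [525.7, -112.0, 8.4]
ee_rot: [0.0, 1.0, -0.0, 0.0]
contact_force: [-0.3, -0.6, -2.5]
gripper_width: 56.6
finger_force: 32.9
(array([553.6,  53.4]), 67)
[ 525.76737612 -112.07766852    8.64445137]
```

```bash
python3 -m crank '[[[0,0,-1],[0,0,0],-0.2],[[0,0,-2],[0,0,0],-0.2],[[0,0,-3],[0,0,0],-0.2],[[0,0,-4],[0,0,0],-0.2],[[0,0,-4.5],[0,0,0],-0.2],[[0,0,-5],[0,0,0],-0.2],[[0,0,-5],[0,0,0],-0.2],[[0,0,-5],[0,0,0],-0.2],[[0,0,-5],[0,0,0],-0.2],[[0,0,-5],[0,0,0],-0.2]]' 30
```

```text
clock: 19.3
position: [525.4, -112.1, 3.6]
ee_rot: [-0.0, 1.0, -0.0, -0.0]
contact_force: [-3.5, -0.6, 6.2]
gripper_width: 56.6
finger_force: 33.6
```

```bash
python3 -m crank '[[[0,0,0],[0,0,0],0.4],[[0,0,0],[0,0,0],0.65],[[0,0,0],[0,0,0],0.65],[[0,0,15],[0,0,0],0.65],[[0,0,45],[0,0,0],0.65],[[0,0,85],[0,0,0],0.65],[[0,0,125],[0,0,0],0.65],[[0,20,135],[0,0,0],1],[[0,50,135],[0,0,0.1],1],[[-10,90,135],[0,0,0.2],1]]' 30
python3 - <<'E'
from h import *
np.set_printoptions(suppress=True,precision=1)
p=robot.camera("top"); print(robot.sense()["position"])
for n,c in dict(tin=(555,235),clock=(416,335),jar=(420,222)).items(): print(n,*blob(p,c)[:3],blob(p,c,z0=8)[2])
h=hsv(p);w=cloud(p)
q=robot.camera("side"); w=cloud(q); print("bowl side",blob(q,(525,-112),40,z0=12)[:3])
E
```

```text
clock: 20.3
position: [516.4, -21.9, 139.9]
ee_rot: [0.0, 0.995, 0.101, 0.001]
contact_force: [0.2, 1.1, 0.2]
gripper_width: 85.4
finger_force: 0.0
[513.8 -16.8 139.3]
tin 74.2 [556.2 236.5] ((556.8712158203125, 236.89797973632812), (53.68973159790039, 53.42400360107422), 69.21432495117188) ((557.102294921875, 236.75579833984375), (53.684051513671875, 54.13096618652344), 68.98143005371094)
clock 73.0 [428.7 317.3] ((428.48541259765625, 317.48193359375), (47.894775390625, 37.817893981933594), 89.48727416992188) ((428.0967102050781, 317.8324890136719), (57.657135009765625, 37.638572692871094), 84.35983276367188)
jar 77.0 [421.1 223.6] ((421.0976257324219, 223.7154998779297), (30.97733497619629, 30.711658477783203), 47.73847961425781) ((420.80523681640625, 223.18045043945312), (50.846527099609375, 51.4354133605957), 1.8399064540863037)
bowl side (np.float64(70.3), array([517.4, -97.3]), ((522.1116333007812, -105.46796417236328), (53.44388961791992, 51.87562942504883), 11.279878616333008))
```

The clock has been knocked, and now reads about (428,317). I measure it again.

```bash
python3 - <<'E'
from h import *
np.set_printoptions(suppress=True,precision=1)
p=robot.camera("top"); w=cloud(p)
for z in (15,30,45,55,60,65):
    m=(np.hypot(w[...,0]-428,w[...,1]-318)<55)&(w[...,2]>z); P=w[m][:,:2]
    C=np.cov((P-P.mean(0)).T); e,V=np.linalg.eigh(C); a=np.degrees(np.arctan2(V[1,1],V[0,1]))%180
    r=cv2.minAreaRect(P.astype(np.float32)); print(z,len(P),P.mean(0),"pca",a,np.array(r[0]),np.array(r[1]),r[2])
save(p,"clk",(130,180,90,70),7)
E
```

```text
15 276 [427.8 312.8] pca 85.59340745984957 [428.3 316. ] [61.5 37.5] 87.64303588867188
30 265 [427.9 313.7] pca 84.91128782718535 [428.3 317.1] [59.5 37.3] 85.40266418457031
45 251 [428.2 314.8] pca 84.17213376175664 [428.3 317.4] [58.9 37.3] 85.01141357421875
55 222 [428.4 315.7] pca 85.28043476929889 [428.2 316.2] [54.4 37.3] 85.01141357421875
60 177 [429.  316.5] pca 91.05586935540144 [428.2 315.6] [47.  36.9] 83.56385040283203
65 113 [429.9 317.9] pca 156.41343316038933 [428.6 316.2] [37.5 36.1] 83.13348388671875
```

View pics/clk.png

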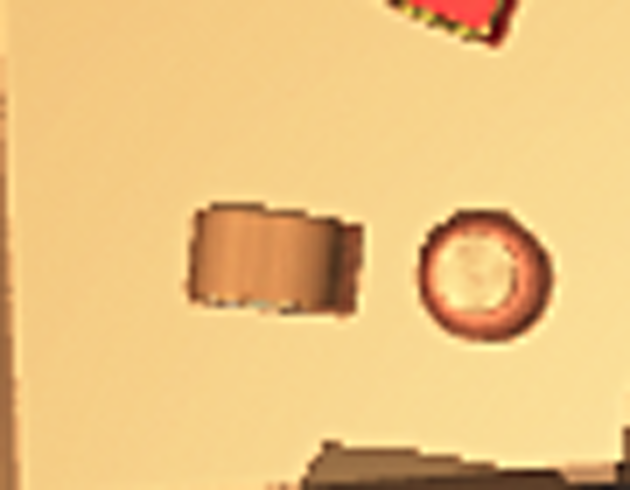

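The clock stands upright beside the jar (crop pixels (275,255)), at about (428,317), with its thickness axis at about -5°.

```bash
python3 -m crank '[[[-8,35,0],[0,0,0.13],1],[[-18,75,0],[0,0,0.26],1],[[-28,115,0],[0,0,0.39],1],[[-38,155,0],[0,0,0.52],1],[[-49,195,0],[0,0,0.65],1],[[-60,235,0],[0,0,0.78],1],[[-71,275,0],[0,0,0.91],1],[[-80,310,0],[0,0,1.04],1],[[-87,335,0],[0,0,1.16],1],[[-87,339,0],[0,0,1.28],1]]' 30
python3 -m crank '[[[0,0,0],[0,0,0],1],[[0,0,-35],[0,0,0],1],[[0,0,-70],[0,0,0],1],[[0,0,-100],[0,0,0],1],[[0,0,-120],[0,0,0],1],[[0,0,-130],[0,0,0],1],[[0,0,-133],[0,0,0],1],[[0,0,-133],[0,0,0],-0.5],[[0,0,-133],[0,0,0],-0.5],[[0,0,-133],[0,0,0],-0.5]]' 35
python3 -m crank '[[[0,0,0],[0,0,0],-0.5],[[0,0,0],[0,0,0],-0.5],[[0,0,0],[0,0,0],-0.5],[[0,0,10],[0,0,0],-0.5],[[0,0,30],[0,0,0],-0.5],[[0,0,60],[0,0,0],-0.5],[[0,0,85],[0,0,0],-0.5],[[0,0,100],[0,0,0],-0.5],[[0,0,110],[0,0,0],-0.5],[[0,0,110],[0,0,0],-0.5]]' 35
python3 - <<'E'
from h import *
np.set_printoptions(suppress=True,precision=1)
T=robot.sense()["position"]; print(T)
p=robot.camera("side"); w=cloud(p)
m=(np.hypot(w[...,0]-T[0],w[...,1]-T[1])<60)&(w[...,2]>75)&(w[...,2]<260); P=w[m]
for z in range(80,190,10):
    Q=P[(P[:,2]>=z)&(P[:,2]<z+10)]
    if len(Q): print(z,len(Q),Q.min(0)[:2],Q.max(0)[:2])
print(P[:,2].min())
E
```

```text
clock: 21.45
position: [428.3, 318.9, 138.9]
ee_rot: [-0.0, 0.737, 0.676, 0.001]
contact_force: [-0.0, 0.1, -0.2]
gripper_width: 85.5
finger_force: 0.0
clock: 22.45
position: [429.0, 317.2, 6.2]
ee_rot: [0.0, 0.739, 0.674, 0.001]
contact_force: [-0.6, -0.7, -0.7]
gripper_width: 44.2
finger_force: 0.0
clock: 23.45
position: [428.8, 317.2, 116.4]
ee_rot: [0.0, 0.739, 0.674, 0.001]
contact_force: [-0.1, 0.2, -2.7]
gripper_width: 35.5
finger_force: 35.8
[428.8 317.2 116.4]
100 9 [407.4 303.6] [444.9 356.1]
110 106 [404.5 285.7] [448.1 356.6]
120 67 [406.5 293. ] [446.6 351.6]
130 61 [400.3 292.4] [448.5 351.6]
140 75 [396.3 292.7] [448.7 350.4]
150 71 [395.3 292.7] [446.6 350.3]
160 85 [395.9 315.7] [456.7 348.5]
170 96 [396.1 303.3] [452.4 341.9]
180 83 [375.6 307.5] [480.9 336.7]
105.96139879792595
```

```bash
python3 -m crank '[[[1,-12,0],[0,0,-0.1],-0.5],[[2,-40,0],[0,0,-0.24],-0.5],[[3,-80,0],[0,0,-0.38],-0.5],[[4,-120,0],[0,0,-0.52],-0.5],[[5,-165,0],[0,0,-0.66],-0.5],[[6,-210,0],[0,0,-0.8],-0.5],[[7,-255,0],[0,0,-0.94],-0.5],[[8,-300,0],[0,0,-1.08],-0.5],[[8,-345,0],[0,0,-1.22],-0.5],[[8,-385,0],[0,0,-1.36],-0.5]]' 35
python3 -m crank '[[[0,-25,0],[0,0,-0.06],-0.5],[[0,-40,0],[0,0,-0.12],-0.5],[[0,-44,-10],[0,0,-0.12],-0.5],[[0,-44,-35],[0,0,-0.12],-0.5],[[0,-44,-60],[0,0,-0.12],-0.5],[[0,-44,-80],[0,0,-0.12],-0.5],[[0,-44,-92],[0,0,-0.12],-0.5],[[0,-44,-99],[0,0,-0.12],-0.5],[[0,-44,-101],[0,0,-0.12],-0.5],[[0,-44,-101],[0,0,-0.12],-0.5]]' 35
python3 -m crank '[[[0,0,-1],[0,0,0],-0.5],[[0,0,-2],[0,0,0],-0.5],[[0,0,-3],[0,0,0],-0.5],[[0,0,-3.5],[0,0,0],-0.5],[[0,0,-3.5],[0,0,0],-0.5],[[0,0,-3.5],[0,0,0],-0.5],[[0,0,-3.5],[0,0,0],-0.5],[[0,0,-3.5],[0,0,0],-0.5],[[0,0,-3.5],[0,0,0],-0.5],[[0,0,-3.5],[0,0,0],-0.5]]' 35
```

```text
clock: 24.5
position: [435.6, -69.9, 114.4]
ee_rot: [-0.0, 0.998, 0.057, -0.001]
contact_force: [0.4, -0.5, -2.8]
gripper_width: 35.9
finger_force: 35.7
clock: 25.5
position: [436.6, -111.9, 14.3]
ee_rot: [0.0, 1.0, 0.0, 0.0]
contact_force: [0.1, 0.1, -3.0]
gripper_width: 35.4
finger_force: 35.8
clock: 26.5
position: [436.6, -112.1, 11.2]
ee_rot: [0.0, 1.0, -0.0, 0.0]
contact_force: [-2.3, 0.1, 5.7]
gripper_width: 35.5
finger_force: 36.7
```

```bash
python3 -m crank '[[[0,0,0],[0,0,0],0],[[0,0,0],[0,0,0],0.25],[[0,0,0],[0,0,0],0.25],[[0,0,15],[0,0,0],0.25],[[0,0,45],[0,0,0],0.25],[[0,0,85],[0,0,0],0.25],[[0,0,120],[0,0,0],0.25],[[0,20,127],[0,0,0],1],[[0,50,127],[0,0,0],1],[[0,70,127],[0,0,0],1]]' 30
python3 - <<'E'
from h import *
np.set_printoptions(suppress=True,precision=1)
p=robot.camera("top"); q=robot.camera("side"); print(robot.sense()["position"])
for n,c in dict(tin=(555,235),jar=(420,222)).items(): print(n,*blob(p,c)[:3],blob(p,c,z0=8)[2])
print("clock",blob(q,(440,-112),38,z0=12)[:3],"bowl",blob(q,(525,-112),38,z0=12)[:3])
E
```

```text
clock: 27.5
position: [436.4, -40.9, 138.1]
ee_rot: [0.0, 1.0, -0.0, 0.0]
contact_force: [0.1, -0.1, -0.1]
gripper_width: 85.5
finger_force: 0.0
[436.3 -40.5 137.8]
tin 74.2 [556.4 236.4] ((557.0227661132812, 236.67320251464844), (53.655338287353516, 54.185279846191406), 69.19644927978516) ((556.9851684570312, 236.6849365234375), (53.65317153930664, 54.264591217041016), 69.18131256103516)
jar 74.7 [421.5 223.6] ((420.9994812011719, 223.69833374023438), (30.98236846923828, 30.77895736694336), 44.634674072265625) ((420.5452575683594, 223.4588623046875), (51.934261322021484, 50.32773971557617), 89.86223602294922)
clock (np.float64(73.0), array([ 429.3, -100.6]), ((435.4241943359375, -110.815673828125), (65.5252914428711, 48.823055267333984), 0.7390168905258179)) bowl (np.float64(70.8), array([517.2, -97.6]), ((522.134765625, -104.54694366455078), (56.19045639038086, 51.015098571777344), 35.58501434326172))
```

```bash
python3 -m crank '[[[-2,35,0],[0,0,0],1],[[-4,75,0],[0,0,0],1],[[-7,120,0],[0,0,0],1],[[-10,165,0],[0,0,0],1],[[-13,210,0],[0,0,0],1],[[-15,245,0],[0,0,0],1],[[-15.5,265.5,0],[0,0,0],1],[[-15.5,265.5,-20],[0,0,0],1],[[-15.5,265.5,-55],[0,0,0],1],[[-15.5,265.5,-90],[0,0,0],1]]' 30
python3 -m crank '[[[0,0,-25],[0,0,0],1],[[0,0,-40],[0,0,0],1],[[0,0,-47],[0,0,0],1],[[0,0,-50],[0,0,0],1],[[0,0,-50],[0,0,0],1],[[0,0,-50],[0,0,0],-0.2],[[0,0,-50],[0,0,0],-0.2],[[0,0,-50],[0,0,0],-0.2],[[0,0,-50],[0,0,0],-0.2],[[0,0,-50],[0,0,0],-0.2]]' 30
python3 -m crank '[[[0,0,0],[0,0,0],-0.2],[[0,0,0],[0,0,0],-0.2],[[0,0,0],[0,0,0],-0.2],[[0,0,10],[0,0,0],-0.2],[[0,0,30],[0,0,0],-0.2],[[0,0,60],[0,0,0],-0.2],[[0,0,85],[0,0,0],-0.2],[[0,0,100],[0,0,0],-0.2],[[0,0,110],[0,0,0],-0.2],[[0,0,110],[0,0,0],-0.2]]' 30
python3 - <<'E'
from h import *
np.set_printoptions(suppress=True,precision=1)
T=robot.sense()["position"]; print(T)
p=robot.camera("side"); w=cloud(p)
m=(np.hypot(w[...,0]-T[0],w[...,1]-T[1])<60)&(w[...,2]>75)&(w[...,2]<260); P=w[m]
for z in range(80,170,10):
    Q=P[(P[:,2]>=z)&(P[:,2]<z+10)]
    if len(Q): print(z,len(Q),Q.min(0)[:2],Q.max(0)[:2])
print(P[:,2].min())
E
```

```text
clock: 28.6
position: [421.6, 223.2, 46.9]
ee_rot: [-0.0, 1.0, 0.0, 0.001]
contact_force: [1.2, 0.9, 0.0]
gripper_width: 85.5
finger_force: 0.0
clock: 29.6
position: [421.3, 223.5, -1.5]
ee_rot: [-0.0, 1.0, -0.0, 0.0]
contact_force: [-1.4, -2.9, 7.3]
gripper_width: 53.2
finger_force: 30.3
clock: 30.6
position: [421.4, 223.7, 108.9]
ee_rot: [-0.0, 1.0, -0.0, 0.001]
contact_force: [1.0, 0.8, -2.7]
gripper_width: 53.2
finger_force: 32.9
[421.4 223.7 108.9]
100 11 [396.8 213.4] [427.5 252.8]
110 52 [395.6 212.8] [435.2 253.3]
120 42 [394.8 212.2] [423.  258.4]
130 49 [394.9 189.9] [428.9 263.8]
140 66 [396.1 190.3] [426.3 269. ]
150 84 [396.4 190.2] [426.2 267.1]
160 87 [400.9 189.2] [444.3 267.4]
106.39370531393085
```

```bash
python3 -m crank '[[[1,-12,0],[0,0,0],-0.2],[[4,-40,0],[0,0,0],-0.2],[[7,-80,0],[0,0,0],-0.2],[[10,-125,0],[0,0,0],-0.2],[[13,-170,0],[0,0,0],-0.2],[[15,-210,0],[0,0,0],-0.2],[[16,-238,0],[0,0,0],-0.2],[[16,-247.5,0],[0,0,0],-0.2],[[16,-247.5,-20],[0,0,0],-0.2],[[16,-247.5,-45],[0,0,0],-0.2]]' 30
python3 -m crank '[[[0,0,-25],[0,0,0],-0.2],[[0,0,-40],[0,0,0],-0.2],[[0,0,-50],[0,0,0],-0.2],[[0,0,-54],[0,0,0],-0.2],[[0,0,-55],[0,0,0],-0.2],[[0,0,-56],[0,0,0],-0.2],[[0,0,-57],[0,0,0],-0.2],[[0,0,-58],[0,0,0],-0.2],[[0,0,-59],[0,0,0],-0.2],[[0,0,-59],[0,0,0],-0.2]]' 30
```

```text
clock: 31.65
position: [437.1, -24.5, 62.2]
ee_rot: [0.0, 1.0, -0.001, 0.001]
contact_force: [-0.4, 0.4, -3.8]
gripper_width: 53.4
finger_force: 32.9
clock: 32.65
position: [437.0, -24.0, 3.7]
ee_rot: [0.0, 1.0, -0.0, 0.0]
contact_force: [0.0, 0.4, -2.5]
gripper_width: 53.0
finger_force: 32.9
```

```bash
python3 -m crank '[[[0,0,-0.5],[0,0,0],-0.2],[[0,0,-1],[0,0,0],-0.2],[[0,0,-1.5],[0,0,0],-0.2],[[0,0,-1.5],[0,0,0],-0.2],[[0,0,-1.5],[0,0,0],-0.2],[[0,0,-1.5],[0,0,0],-0.2],[[0,0,-1.5],[0,0,0],0.3],[[0,0,-1.5],[0,0,0],0.6],[[0,0,-1.5],[0,0,0],0.6],[[0,0,-1.5],[0,0,0],0.6]]' 30
python3 -m crank '[[[0,0,10],[0,0,0],0.6],[[0,0,35],[0,0,0],0.6],[[0,0,70],[0,0,0],0.6],[[0,0,110],[0,0,0],0.6],[[0,0,135],[0,0,0],0.6],[[0,0,137],[0,0,0],1],[[5,15,137],[0,0,0],1],[[15,45,137],[0,0,0],1],[[30,85,137],[0,0,0],1],[[40,110,137],[0,0,0],1]]' 30
python3 - <<'E'
from h import *
np.set_printoptions(suppress=True,precision=1)
p=robot.camera("top"); q=robot.camera("side"); print(robot.sense()["position"])
for n,c in dict(tin=(555,235)).items(): print(n,*blob(p,c)[:3],blob(p,c,z0=8)[2])
for n,c in dict(clock=(440,-112),bowl=(525,-112),jar=(437,-24)).items(): print(n,blob(q,c,38,z0=12)[:3])
E
```

```text
clock: 33.65
position: [437.0, -24.0, 2.1]
ee_rot: [-0.0, 1.0, -0.0, -0.0]
contact_force: [0.2, 0.6, -0.0]
gripper_width: 68.2
finger_force: 0.0
clock: 34.65
position: [477.1, 87.9, 139.0]
ee_rot: [-0.0, 1.0, 0.0, -0.0]
contact_force: [-0.5, -0.5, 0.2]
gripper_width: 85.5
finger_force: 0.0
[477.4  88.3 138.8]
tin 73.9 [556.5 236.2] ((557.223388671875, 236.9726104736328), (54.41403579711914, 53.55814743041992), 69.31806945800781) ((558.8690185546875, 241.4979705810547), (64.35236358642578, 53.91508865356445), 69.68299102783203)
clock (np.float64(72.3), array([ 428.4, -100.4]), ((434.44573974609375, -108.73434448242188), (46.170623779296875, 60.302738189697266), 84.39147186279297))
bowl (np.float64(71.3), array([518.4, -97.6]), ((521.97607421875, -105.4511947631836), (55.34959411621094, 51.382205963134766), 56.66596984863281))
jar (np.float64(76.8), array([430.6, -10.2]), ((435.1527099609375, -16.964664459228516), (52.308650970458984, 49.129676818847656), 26.430700302124023))
```

```bash
python3 -m crank '[[[15,25,0],[0,0,-0.06],1],[[35,65,0],[0,0,-0.14],1],[[57,105,0],[0,0,-0.24],1],[[74,138,0],[0,0,-0.33],1],[[79.5,150.5,0],[0,0,-0.361],1],[[79.5,150.5,0],[0,0,-0.361],1],[[79.5,150.5,-20],[0,0,-0.361],1],[[79.5,150.5,-50],[0,0,-0.361],1],[[79.5,150.5,-85],[0,0,-0.361],1],[[79.5,150.5,-110],[0,0,-0.361],1]]' 30
python3 -m crank '[[[0,0,-18],[0,0,0],1],[[0,0,-26],[0,0,0],1],[[0,0,-29],[0,0,0],1],[[0,0,-29],[0,0,0],-0.2],[[0,0,-29],[0,0,0],-0.2],[[0,0,-29],[0,0,0],-0.2],[[0,0,-29],[0,0,0],-0.2],[[0,0,-29],[0,0,0],-0.2],[[0,0,-29],[0,0,0],-0.2],[[0,0,-29],[0,0,0],-0.2]]' 30
python3 -m crank '[[[0,0,0],[0,0,0],-0.2],[[0,0,10],[0,0,0],-0.2],[[0,0,30],[0,0,0],-0.2],[[0,0,60],[0,0,0],-0.2],[[0,0,85],[0,0,0],-0.2],[[0,0,100],[0,0,0],-0.2],[[0,0,110],[0,0,0],-0.2],[[0,0,110],[0,0,0],-0.2],[[0,0,110],[0,0,0],-0.2],[[0,0,110],[0,0,0],-0.2]]' 30
python3 - <<'E'
from h import *
np.set_printoptions(suppress=True,precision=1)
T=robot.sense()["position"]; print(T)
p=robot.camera("side"); w=cloud(p)
m=(np.hypot(w[...,0]-T[0],w[...,1]-T[1])<60)&(w[...,2]>75)&(w[...,2]<260); P=w[m]
for z in range(80,170,10):
    Q=P[(P[:,2]>=z)&(P[:,2]<z+10)]
    if len(Q): print(z,len(Q),Q.min(0)[:2],Q.max(0)[:2])
print(P[:,2].min())
p=robot.camera("top"); print(tray(p))
for n,c in dict(clock=(440,-112),bowl=(525,-112),jar=(437,-24)).items(): print(n,blob(p,c,38)[:3])
E
```

```text
clock: 35.75
position: [555.1, 234.6, 27.2]
ee_rot: [0.001, 0.984, -0.179, -0.001]
contact_force: [0.3, -0.4, -0.8]
gripper_width: 85.4
finger_force: 0.0
clock: 36.75
position: [557.2, 236.7, 1.3]
ee_rot: [-0.0, 0.984, -0.179, 0.001]
contact_force: [-0.2, 0.4, 6.3]
gripper_width: 51.9
finger_force: 32.5
clock: 37.75
position: [555.9, 236.2, 108.9]
ee_rot: [0.0, 0.984, -0.18, -0.001]
contact_force: [-0.3, 0.2, -2.2]
gripper_width: 51.6
finger_force: 32.2
[555.9 236.2 108.9]
100 19 [529.4 227.5] [588.6 266.2]
110 53 [522.8 222.3] [586.6 271.2]
120 53 [525.4 222.7] [562.8 268.9]
130 63 [524.5 202.7] [572.  275.2]
140 73 [525.2 204.2] [574.4 278.6]
150 72 [524.  202.3] [571.7 276.1]
160 73 [522.1 200.4] [568.9 279.2]
105.25716185034605
(array([481.5, -68.3]), 309)
clock (np.float64(77.6), array([ 433.5, -110.6]), ((433.872314453125, -110.6826171875), (38.427772521972656, 47.24458694458008), 89.65178680419922))
bowl (np.float64(74.3), array([ 524.1, -110.1]), ((524.3395385742188, -109.20822143554688), (42.738826751708984, 35.12693786621094), 58.774993896484375))
jar (np.float64(79.9), array([437.2, -23.2]), ((437.4263610839844, -23.1011962890625), (31.46438980102539, 31.25269317626953), 49.69194793701172))
```

```bash
python3 -m crank '[[[-2,-12,0],[0,0,0.03],-0.2],[[-6,-40,0],[0,0,0.08],-0.2],[[-12,-85,0],[0,0,0.14],-0.2],[[-18,-130,0],[0,0,0.21],-0.2],[[-24,-175,0],[0,0,0.28],-0.2],[[-29,-220,0],[0,0,0.34],-0.2],[[-31.5,-250,0],[0,0,0.361],-0.2],[[-31.5,-260.5,0],[0,0,0.361],-0.2],[[-31.5,-260.5,-20],[0,0,0.361],-0.2],[[-31.5,-260.5,-45],[0,0,0.361],-0.2]]' 30
python3 -m crank '[[[0,0,-25],[0,0,0],-0.2],[[0,0,-40],[0,0,0],-0.2],[[0,0,-50],[0,0,0],-0.2],[[0,0,-54],[0,0,0],-0.2],[[0,0,-55],[0,0,0],-0.2],[[0,0,-56],[0,0,0],-0.2],[[0,0,-57],[0,0,0],-0.2],[[0,0,-58],[0,0,0],-0.2],[[0,0,-58],[0,0,0],-0.2],[[0,0,-58],[0,0,0],-0.2]]' 30
```

```text
clock: 38.85
position: [525.8, -24.1, 65.2]
ee_rot: [0.0, 1.0, -0.001, 0.001]
contact_force: [0.2, -0.1, -2.0]
gripper_width: 51.8
finger_force: 32.4
clock: 39.85
position: [525.0, -24.1, 7.3]
ee_rot: [0.0, 1.0, -0.0, 0.0]
contact_force: [0.0, -0.1, -2.9]
gripper_width: 51.5
finger_force: 32.2
```

```bash
python3 -m crank '[[[0,0,-0.5],[0,0,0],-0.2],[[0,0,-1],[0,0,0],-0.2],[[0,0,-1.5],[0,0,0],-0.2],[[0,0,-2],[0,0,0],-0.2],[[0,0,-2],[0,0,0],-0.2],[[0,0,-2],[0,0,0],-0.2],[[0,0,-2],[0,0,0],-0.2],[[0,0,-2],[0,0,0],-0.2],[[0,0,-2],[0,0,0],-0.2],[[0,0,-2],[0,0,0],-0.2]]' 30
```

```text
clock: 40.85
position: [525.0, -24.1, 6.3]
ee_rot: [0.0, 1.0, -0.0, 0.0]
contact_force: [-6.4, 0.4, 16.4]
gripper_width: 51.6
finger_force: 34.2
```

```bash
python3 -m crank '[[[0,0,0],[0,0,0],0.2],[[0,0,0],[0,0,0],0.6],[[0,0,0],[0,0,0],0.6],[[0,0,10],[0,0,0],0.6],[[0,0,35],[0,0,0],0.6],[[0,0,70],[0,0,0],0.6],[[0,0,110],[0,0,0],0.6],[[0,0,135],[0,0,0],0.6],[[0,40,137],[0,0,0],1],[[0,80,137],[0,0,0],1]]' 30
python3 -m crank '[[[0,45,0],[0,0,0],1],[[0,90,0],[0,0,0],1],[[0,130,0],[0,0,0],1],[[0,150,0],[0,0,0],1],[[0,150,0],[0,0,0],1],[[0,150,0],[0,0,0],1],[[0,150,0],[0,0,0],1],[[0,150,0],[0,0,0],1],[[0,150,0],[0,0,0],1],[[0,150,0],[0,0,0],1]]' 30
python3 - <<'E'
from h import *
np.set_printoptions(suppress=True,precision=1)
p=robot.camera("top"); print(robot.sense()["position"],tray(p))
for n,c in dict(clock=(435,-112),bowl=(525,-112),jar=(437,-24),tin=(525,-24)).items(): print(n,blob(p,c,38)[:3])
w=cloud(p);h=hsv(p)
save(p,"rd",(235,85,100,75),8)
# black grip between x 660..730 : edges per y slice, by height
for y in range(-20,80,8):
    m=(np.abs(w[...,1]-y)<4)&(w[...,2]>60)&(w[...,2]<82)&(w[...,0]>620)&(w[...,0]<740)&~((h[...,1]>120)&(h[...,2]>110))
    Q=w[m]
    if len(Q): print(y,len(Q),np.percentile(Q[:,0],[0,5,50,95,100]),np.median(Q[:,2]))
m=(h[...,0]>20)&(h[...,0]<36)&(h[...,1]>130)&(h[...,2]>110)&(w[...,0]>630)&(w[...,0]<720)&(w[...,1]>-40)&(w[...,1]<80)&(w[...,2]>55)
Q=w[m]; print("trigger",len(Q)); print(Q[np.argsort(Q[:,1])][::max(1,len(Q)//12)])
E
```

```text
clock: 41.85
position: [525.6, 56.4, 144.1]
ee_rot: [-0.0, 1.0, -0.001, 0.001]
contact_force: [-0.2, 1.0, -0.5]
gripper_width: 85.4
finger_force: 0.0
clock: 42.85
position: [525.1, 205.5, 142.3]
ee_rot: [-0.0, 1.0, -0.0, 0.0]
contact_force: [0.4, 0.1, -0.8]
gripper_width: 85.3
finger_force: 0.0
[525.  205.6 142.2] (array([481.6, -68.3]), 310)
clock (np.float64(77.3), array([ 433.6, -110.9]), ((432.6207275390625, -110.43571472167969), (50.10801315307617, 37.89554214477539), 0.6284516453742981))
bowl (np.float64(73.3), array([ 524.2, -108.7]), ((523.5034790039062, -108.65910339355469), (38.872703552246094, 44.89746856689453), 31.33127784729004))
jar (np.float64(80.1), array([437.1, -23. ]), ((437.48236083984375, -22.849609375), (32.15061569213867, 29.491788864135742), 0.9137631058692932))
tin (np.float64(78.6), array([523.3, -21.9]), ((523.6493530273438, -21.990798950195312), (50.677696228027344, 51.57022476196289), 89.67044067382812))
-20 32 [669.1 671.1 695.6 711.1 712.3] 70.97438525868355
-12 39 [666.7 668.6 692.9 711.8 711.9] 71.20353673665363
-4 33 [663.3 666.7 691.1 710.2 713.2] 
[... 224 characters left out ...]
0.95490091724096
36 35 [678.7 679.1 693.2 709.3 711.6] 71.71200941053664
44 32 [678.7 678.9 693.1 708.5 709.3] 71.31365570471631
52 21 [676.6 677.6 691.6 707.9 709. ] 72.32701179731606
60 34 [672.5 675.7 689.1 704.3 704.7] 72.77140083164944
68 42 [672.2 673.6 690.5 709.8 711.6] 73.79088278690506
76 15 [675.5 676.6 691.6 707.8 710.8] 72.40815152224505
trigger 16
[[670.  -27.1  67.4]
 [681.9 -25.   55.5]
 [669.3 -23.9  70.5]
 [677.1 -21.5  62.9]
 [666.3 -18.   70.3]
 [666.8 -15.1  67.8]
 [674.4 -12.5  61. ]
 [662.7  -8.9  72.5]
 [663.9  -6.2  66.9]
 [669.5  -3.1  69. ]
 [661.    2.8  65.9]
 [665.4   3.1  73.6]
 [667.4   5.7  64.3]
 [657.   11.9  70. ]
 [662.9  14.9  70.9]
 [657.4  20.8  68. ]]
```

View pics/rd.png

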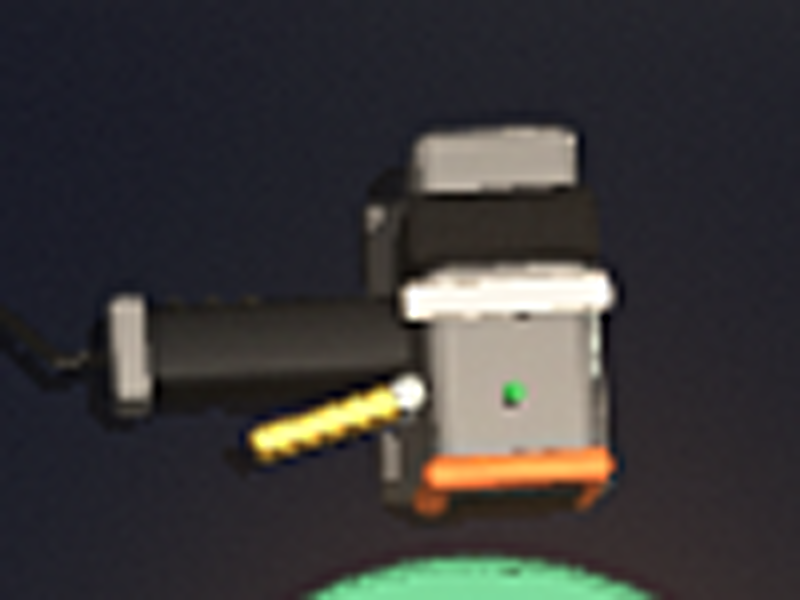

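All four articles are standing on the tray. In the crop the reader's grip centre line gives an origin of about (695,10.5), with roughly 3° of yaw; the yellow trigger runs (255,440)–(400,395). I go above the squeeze point at about (689,10).

```bash
python3 -m crank '[[[10,-20,0],[0,0,0.14],1],[[25,-45,0],[0,0,0.28],1],[[42,-70,0],[0,0,0.42],1],[[60,-95,0],[0,0,0.56],1],[[78,-120,0],[0,0,0.7],1],[[96,-140,0],[0,0,0.84],1],[[114,-160,0],[0,0,0.98],1],[[132,-178,0],[0,0,1.12],1],[[148,-190,0],[0,0,1.26],1],[[160,-196,0],[0,0,1.4],1]]' 30
python3 -m crank '[[[3,0,0],[0,0,0.11],1],[[3,0,0],[0,0,0.22],1],[[3,0,0],[0,0,0.22],1],[[3,0,-25],[0,0,0.22],1],[[3,0,-50],[0,0,0.22],1],[[3,0,-75],[0,0,0.22],1],[[3,0,-95],[0,0,0.22],1],[[3,0,-110],[0,0,0.22],1],[[3,0,-120],[0,0,0.22],1],[[3,0,-120],[0,0,0.22],1]]' 25
python3 - <<'E'
from h import *
np.set_printoptions(suppress=True,precision=1)
p=robot.camera("side"); w=cloud(p); T=robot.sense()["position"]; save(p,"sq",(195,115,80,70),9)
m=(np.hypot(w[...,0]-T[0],w[...,1]-T[1])<70)&(w[...,2]>20)
h=hsv(p); mt=m&(h[...,0]>20)&(h[...,0]<36)&(h[...,1]>130)&(h[...,2]>110)
print(mt.sum(),w[mt].mean(0),w[mt].min(0),w[mt].max(0))
E
```

```text
clock: 43.9
position: [685.8, 8.5, 142.0]
ee_rot: [0.0, 0.763, 0.646, -0.0]
contact_force: [-0.2, 0.5, -0.5]
gripper_width: 85.3
finger_force: 0.0
clock: 44.9
position: [687.4, 10.0, 21.1]
ee_rot: [-0.001, 0.69, 0.724, -0.001]
contact_force: [0.1, -0.4, -0.5]
gripper_width: 85.3
finger_force: 0.0
20 [659.9  17.5  60.9] [653.8   1.6  48.8] [669.6  25.1  68.2]
```

View pics/sq.png

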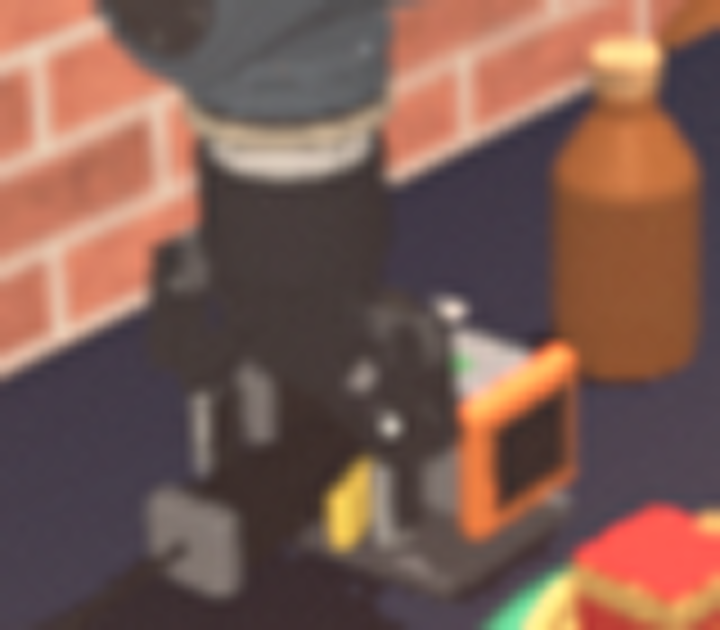

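The front finger (395,500) stands in front of the yellow trigger (345,505), and the other is behind the grip. I squeeze.

```bash
python3 -m crank '[[[1.5,0,0],[0,0,0],1],[[2.5,0,0],[0,0,0],0.6],[[2.5,0,0],[0,0,0],0.3],[[2.5,0,0],[0,0,0],0],[[2.5,0,0],[0,0,0],-0.3],[[2.5,0,0],[0,0,0],-0.3],[[2.5,0,0],[0,0,0],-0.3],[[2.5,0,0],[0,0,0],-0.3],[[2.5,0,0],[0,0,0],-0.3],[[2.5,0,0],[0,0,0],-0.3]]' 30
python3 - <<'E'
from h import *
np.set_printoptions(suppress=True,precision=1)
p=robot.camera("side"); w=cloud(p); T=robot.sense()["position"]; save(p,"sq2",(195,115,80,70),9)
m=(np.hypot(w[...,0]-T[0],w[...,1]-T[1])<70)&(w[...,2]>20)
h=hsv(p); mt=m&(h[...,0]>20)&(h[...,0]<36)&(h[...,1]>130)&(h[...,2]>110)
print(mt.sum(),w[mt].mean(0),w[mt].min(0),w[mt].max(0)); print(T)
E
```

```text
clock: 45.95
position: [693.5, 10.2, 23.6]
ee_rot: [0.003, 0.69, 0.724, 0.003]
contact_force: [13.2, 2.6, -1.6]
gripper_width: 42.3
finger_force: 37.1
15 [670.    5.   59.3] [640.3 -26.2  47.2] [677.8  27.6  89.2]
[693.5  10.2  23.6]
```

Opening is 42 mm against the expected 43 mm, so the trigger is fully squeezed. I hold, then let go and rise.

```bash
python3 -m crank '[[[1,0,0],[0,0,0],-0.3],[[2,0,0],[0,0,0],-0.3],[[2,0,0],[0,0,0],-0.3],[[2,0,0],[0,0,0],-0.3],[[2,0,0],[0,0,0],-0.3],[[2,0,0],[0,0,0],-0.3],[[0,0,0],[0,0,0],0.3],[[-2,0,0],[0,0,0],1],[[-3,0,0],[0,0,0],1],[[-3,0,0],[0,0,0],1]]' 30
python3 -m crank '[[[0,0,0],[0,0,0],1],[[0,0,0],[0,0,0],1],[[0,0,25],[0,0,0],1],[[0,0,60],[0,0,0],1],[[0,0,100],[0,0,0],1],[[0,0,125],[0,0,0],1],[[0,0,130],[0,0,0],1],[[0,0,130],[0,0,0],1],[[-10,5,130],[0,0,0],1],[[-30,15,130],[0,0,0],1]]' 30
python3 - <<'E'
from h import *
np.set_printoptions(suppress=True,precision=1)
p=robot.camera("side"); w=cloud(p); T=robot.sense()["position"]; print(T)
h=hsv(p); mt=(w[...,0]>640)&(w[...,0]<720)&(w[...,1]>-30)&(w[...,1]<40)&(w[...,2]<80)&(h[...,0]>20)&(h[...,0]<36)&(h[...,1]>130)&(h[...,2]>110)
print("trigger",mt.sum(),w[mt].mean(0),w[mt].min(0))
for n,c in dict(clock=(435,-112),bowl=(525,-112),jar=(437,-24),tin=(525,-24)).items(): print(n,blob(p,c,38,z0=12)[:3])
E
```

```text
clock: 47.0
position: [687.6, 10.0, 22.3]
ee_rot: [0.0, 0.69, 0.724, 0.0]
contact_force: [0.0, 0.7, 0.3]
gripper_width: 85.2
finger_force: 0.0
clock: 48.0
position: [656.8, 24.6, 149.8]
ee_rot: [-0.001, 0.69, 0.724, -0.001]
contact_force: [0.5, -0.2, -0.2]
gripper_width: 85.6
finger_force: 0.0
[653.9  26.4 149.7]
trigger 42 [664.    2.5  59.7] [652.8 -28.5  48.1]
clock (np.float64(72.9), array([ 427.8, -100.3]), ((435.4666748046875, -108.38985443115234), (43.86703109741211, 65.96833801269531), 89.3470230102539))
bowl (np.float64(71.2), array([516.5, -99.4]), ((521.396728515625, -104.37409210205078), (55.87736511230469, 52.096282958984375), 40.69121551513672))
jar (np.float64(76.0), array([430.2,  -9.9]), ((435.6290588378906, -17.47384262084961), (52.57086181640625, 48.768856048583984), 30.078405380249023))
tin (np.float64(74.3), array([518. , -11.2]), ((524.1566772460938, -21.394378662109375), (56.72352981567383, 61.38449478149414), 2.0626320838928223))
```

The trigger has sprung back and the articles are undisturbed. I go back to the tray's +y rim.

```bash
python3 -m crank '[[[-15,2,0],[0,0,-0.14],1],[[-33,5,0],[0,0,-0.28],1],[[-52,8,0],[0,0,-0.42],0.5],[[-71,11,0],[0,0,-0.56],0],[[-90,14,0],[0,0,-0.7],-0.2],[[-110,17,0],[0,0,-0.84],-0.3],[[-130,20,0],[0,0,-0.98],-0.3],[[-150,22,0],[0,0,-1.12],-0.3],[[-167,24,0],[0,0,-1.26],-0.3],[[-175.5,24,0],[0,0,-1.4],-0.3]]' 30
python3 -m crank '[[[0,0,0],[0,0,-0.11],-0.3],[[0,0,0],[0,0,-0.22],-0.3],[[0,0,0],[0,0,-0.22],-0.3],[[0,0,-20],[0,0,-0.22],-0.3],[[0,0,-40],[0,0,-0.22],-0.3],[[0,0,-55],[0,0,-0.22],-0.3],[[0,0,-60],[0,0,-0.22],-0.3],[[0,0,-60],[0,0,-0.22],-0.3],[[0,0,-60],[0,0,-0.22],-0.3],[[0,0,-60],[0,0,-0.22],-0.3]]' 30
python3 - <<'E'
from h import *
np.set_printoptions(suppress=True,precision=1)
p=robot.camera("top"); print(robot.sense()["position"],robot.sense()["gripper_width"],tray(p))
E
```

```text
clock: 49.05
position: [479.9, 49.2, 150.7]
ee_rot: [-0.0, 0.994, 0.107, -0.002]
contact_force: [0.3, 0.2, -0.4]
gripper_width: 29.9
finger_force: 0.0
clock: 50.05
position: [482.3, 49.0, 92.8]
ee_rot: [-0.0, 1.0, 0.0, 0.001]
contact_force: [-0.3, -0.5, -0.2]
gripper_width: 29.6
finger_force: 0.0
[482.3  49.   92.8] 29.799179564040823 (array([481.7, -66.3]), 149)
```

```bash
python3 -m crank '[[[0,0,-30],[0,0,0],-0.3],[[0,0,-60],[0,0,0],-0.3],[[0,0,-80],[0,0,0],-0.3],[[0,0,-90],[0,0,0],-0.3],[[0,0,-96],[0,0,0],-0.3],[[0,0,-99],[0,0,0],-0.3],[[0,0,-99],[0,0,0],-0.6],[[0,0,-99],[0,0,0],-0.8],[[0,0,-99],[0,0,0],-1],[[0,0,-99],[0,0,0],-1]]' 40
python3 -m crank '[[[0,0,0],[0,0,0],-1],[[0,0,0],[0,0,0],-1],[[0,0,0],[0,0,0],-1],[[0,0,0],[0,0,0],-1],[[0,1,0],[0,0,0],-1],[[0,3,0],[0,0,0],-1],[[0,6,0],[0,0,0],-1],[[0,10,0],[0,0,0],-1],[[0,15,0],[0,0,0],-1],[[0,21,0],[0,0,0],-1]]' 40
python3 - <<'E'
from h import *
np.set_printoptions(suppress=True,precision=1)
p=robot.camera("top"); print(robot.sense()["position"],tray(p))
for n,c in dict(clock=(435,-92),bowl=(525,-92),jar=(437,-4),tin=(525,-4)).items(): print(n,blob(p,c,38)[:3])
E
```

```text
clock: 51.1
position: [482.4, 48.5, -6.1]
ee_rot: [0.0, 1.0, -0.0, 0.001]
contact_force: [-0.8, -5.2, 1.5]
gripper_width: 4.5
finger_force: 40.1
clock: 52.1
position: [482.4, 68.9, -6.1]
ee_rot: [0.001, 1.0, -0.0, 0.0]
contact_force: [-0.2, -12.3, 2.2]
gripper_width: 4.4
finger_force: 40.1
[482.4  69.8  -6.1] (array([482.1, -44.8]), 185)
clock (np.float64(77.3), array([435.2, -88.8]), ((435.39056396484375, -88.18344116210938), (36.1275634765625, 50.56300735473633), 89.38954162597656))
bowl (np.float64(75.0), array([526.1, -87.8]), ((526.9051513671875, -86.9128646850586), (30.855894088745117, 40.68590545654297), 66.7785873413086))
jar (np.float64(456.4), array([415.2,  23.4]), ((414.8948669433594, 22.65823745727539), (25.690349578857422, 4.294524192810059), 40.14529800415039))
tin (np.float64(336.5), array([500.2,  17.1]), ((499.5761413574219, 18.78334617614746), (17.826879501342773, 12.27710247039795), 80.07935333251953))
```

The tray slides with its load. I carry on gently.

```bash
python3 -m crank '[[[0,7,0],[0,0,0],-1],[[0,15,0],[0,0,0],-1],[[0,24,0],[0,0,0],-1],[[0,34,0],[0,0,0],-1],[[0,44,0],[0,0,0],-1],[[1,54,0],[0,0,0],-1],[[1,64,0],[0,0,0],-1],[[1,74,0],[0,0,0],-1],[[1,84,0],[0,0,0],-1],[[1,94,0],[0,0,0],-1]]' 40
python3 - <<'E'
from h import *
np.set_printoptions(suppress=True,precision=1)
p=robot.camera("top"); print(robot.sense()["position"],tray(p))
for n,c in dict(clock=(435,3),bowl=(525,3)).items(): print(n,blob(p,c,38)[:3])
E
python3 -m crank '[[[0,10,0],[0,0,0],-1],[[0,22,0],[0,0,0],-1],[[0,34,0],[0,0,0],-1],[[0,46,0],[0,0,0],-1],[[0,58,0],[0,0,0],-1],[[1,70,0],[0,0,0],-1],[[1,82,0],[0,0,0],-1],[[1,94,0],[0,0,0],-1],[[1,106,0],[0,0,0],-1],[[1,118,0],[0,0,0],-1]]' 40
python3 -m crank '[[[0,12,0],[0,0,0],-1],[[0,24,0],[0,0,0],-1],[[0,36,0],[0,0,0],-1],[[0,48,0],[0,0,0],-1],[[0,60,0],[0,0,0],-1],[[0,72,0],[0,0,0],-1],[[0,84,0],[0,0,0],-1],[[0,94,0],[0,0,0],-1],[[0,101,0],[0,0,0],-1],[[0,105,0],[0,0,0],-1]]' 40
python3 - <<'E'
from h import *
np.set_printoptions(suppress=True,precision=1)
p=robot.camera("top"); print(robot.sense()["position"],tray(p))
E
```

```text
clock: 53.15
position: [483.2, 163.0, -6.1]
ee_rot: [0.001, 1.0, 0.0, 0.0]
contact_force: [-0.2, -14.4, 3.7]
gripper_width: 4.5
finger_force: 40.6
[483.2 164.5  -6.1] (array([483.8,  49.4]), 164)
clock (np.float64(77.6), array([436.5,   4.5]), ((438.0958557128906, 4.637094497680664), (32.77545928955078, 50.218013763427734), 89.93201446533203))
bowl (np.float64(75.6), array([526.7,   6. ]), ((525.7384643554688, 8.674932479858398), (35.8345947265625, 35.6539306640625), 0.03955031558871269))
clock: 54.2
position: [483.9, 280.5, -6.1]
ee_rot: [0.001, 1.0, 0.0, -0.0]
contact_force: [0.0, -16.7, 7.6]
gripper_width: 4.7
finger_force: 41.3
clock: 55.2
position: [483.9, 385.1, -6.1]
ee_rot: [0.002, 1.0, 0.0, -0.001]
contact_force: [1.3, -19.4, 9.0]
gripper_width: 4.5
finger_force: 41.6
[483.9 385.7  -6. ] (array([484.7, 269.3]), 208)
```

Another 19 mm along y, then I release, rise and look.

```bash
python3 -m crank '[[[0,4,0],[0,0,0],-1],[[0,9,0],[0,0,0],-1],[[0,14,0],[0,0,0],-1],[[0,18,0],[0,0,0],-1],[[0,20,0],[0,0,0],-1],[[0,20,0],[0,0,0],-1],[[0,20,0],[0,0,0],-0.6],[[0,20,0],[0,0,0],-0.3],[[0,20,0],[0,0,0],-0.3],[[0,20,0],[0,0,0],-0.3]]' 40
python3 -m crank '[[[0,0,10],[0,0,0],-0.3],[[0,0,35],[0,0,0],-0.3],[[0,0,70],[0,0,0],-0.3],[[0,0,110],[0,0,0],-0.3],[[0,0,150],[0,0,0],-0.3],[[0,-40,180],[0,0,0],-0.3],[[0,-85,190],[0,0,0],-0.3],[[0,-130,190],[0,0,0],-0.3],[[0,-175,190],[0,0,0],-0.3],[[0,-220,190],[0,0,0],-0.3]]' 40
python3 -m crank '[[[0,-45,0],[0,0,0],-0.3],[[0,-90,0],[0,0,0],-0.3],[[0,-135,0],[0,0,0],-0.3],[[0,-180,0],[0,0,0],-0.3],[[0,-225,0],[0,0,0],-0.3],[[0,-270,0],[0,0,0],-0.3],[[0,-315,0],[0,0,0],-0.3],[[0,-340,0],[0,0,0],-0.3],[[0,-340,0],[0,0,0],-0.3],[[0,-340,0],[0,0,0],-0.3]]' 40
python3 - <<'E'
from h import *
np.set_printoptions(suppress=True,precision=1)
p=robot.camera("top"); q=robot.camera("side"); t,n=tray(p); print(robot.sense()["position"],t,n)
for k,c in dict(clock=(-47,-44),bowl=(44,-44),jar=(-44,44),tin=(44,44)).items(): print(k,blob(p,(t[0]+c[0],t[1]+c[1]),38)[:3])
for k in("figurine","flask","bell"):
    for d in robot.find_in(p,k)[:1]: x,y,w,h=d["box"]; print(k,d["p"],d["box"])
a=cv2.resize(p["color"][115:275,100:260,::-1],(400,400),interpolation=2); b=cv2.resize(q["color"][150:310,120:280,::-1],(400,400),interpolation=2)
cv2.imwrite("pics/fin.png",np.hstack([a,b]))
E
```

```text
clock: 56.25
position: [484.0, 407.2, -6.6]
ee_rot: [-0.0, 1.0, -0.0, 0.0]
contact_force: [-0.3, 1.0, -0.3]
gripper_width: 29.9
finger_force: 0.0
clock: 57.25
position: [483.7, 185.4, 184.1]
ee_rot: [-0.0, 1.0, 0.0, 0.001]
contact_force: [0.9, -1.2, 0.4]
gripper_width: 30.1
finger_force: 0.0
clock: 58.25
position: [483.9, -153.1, 183.6]
ee_rot: [-0.0, 1.0, -0.001, 0.0]
contact_force: [0.8, -0.2, -0.4]
gripper_width: 29.9
finger_force: 0.0
[ 484.  -152.2  183.5] [485.  289.2] 334
clock (np.float64(78.1), array([438.2, 245.9]), ((438.85125732421875, 245.67466735839844), (47.117828369140625, 36.59799575805664), 0.45689302682876587))
bowl (np.float64(74.9), array([527.3, 246.6]), ((527.2202758789062, 249.40908813476562), (31.596960067749023, 35.00685119628906), 51.119384765625))
jar (np.float64(79.9), array([440.2, 333.5]), ((440.04766845703125, 333.5196228027344), (31.731510162353516, 31.068702697753906), 63.07857894897461))
tin (np.float64(79.5), array([527.3, 333.8]), ((527.7234497070312, 334.7119445800781), (53.859336853027344, 51.30734634399414), 89.02083587646484))
figurine 0.71 [201.4, 105.0, 22.8, 29.3]
flask 0.74 [341.6, 105.1, 34.0, 27.5]
bell 0.56 [389.4, 131.4, 23.1, 19.8]
```

View pics/fin.png

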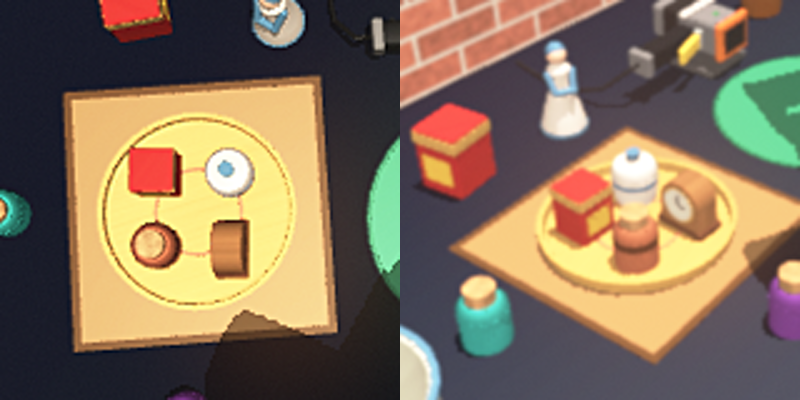

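The tray stands centred on the mat at left-panel pixels (197,212), i.e. (485,289) mm. The tin, bowl, clock and jar are upright on it, the trigger is released and the bystanders are in place.

```bash
python3 -c "
from station import robot
print(robot.sign_off())"
```

```text
the job is handed in; nothing more can be done
None
```

I've handed the job in, with no verdict returned: the tray was read on the disc with all four articles (full squeeze judged from the 42 mm grip opening) and now stands within about 1 mm of the mat's centre, everything upright, trigger released, figurine, flask and bell not seen to have moved.

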